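# Gauge the brass spacers and set them out in a row

## Robot

A 6-joint arm with a two-finger parallel gripper is mounted at the origin on the work surface. World frame = base frame: x ahead of the robot, y to its left, z up, the work surface at z = 0. Lengths are in m, angles in degrees, forces in N, time in s.
With the tool pointing down it reaches from about 0.35 to 0.875 m from the base axis. Payload 4.2 kg.
Tool frame: the origin (TCP) lies at the very end of the fingers, on their centre line; the grasp point (between the pads) lies 19 mm behind it (r.grip_depth is the distance from the TCP to the grasp point, in m); z points along the fingers, y is the line along which they close (so a half turn about z gives the same grasp; the last joint's range is limited). The gripper opens to 87 mm and grips with 3 to 60 N. Pads are 19 mm wide; open, the fingers measure 117 mm over their backs; the gripper's body (75 mm by 190 mm) begins 51 mm behind the grasp point.
Start: joints at [-62.017, 22.042, 0.453, 0, -68.411, -14.817], TCP at [0.142, -0.609, 0.223] pointing down, gripper open.
Joint ranges: [-179.83, 179.83], [-69.29, 118.12], [-61.27, 80.66], [-181.25, 117.63], [-171.15, -9.14], [-177.46, 177.46]. Speed limits (degrees/s): [159.86, 159.86, 180, 180, 180, 180].

## Interface

Orientations are given as [roll, pitch, yaw] about the fixed x, y, z axes, in that order (R = Rz(yaw) Ry(pitch) Rx(roll)).
In Python, from bench import r gives the robot as it stands. The module is installed in compiled form; this text tells all that it offers.
- The arm moves only by the tool servo_tool, never from a script. Its argument "commands" is text: rows parted by semicolons, each of 5 numbers parted by spaces: the opening, from -1 (shut) to 1 (fully open), then the shift along the tool's x, y, z each as a share of 100 mm, from -1 to 1, then the turn about the tool's z as a share of 45 degrees, from -1 to 1. In form: claw dx dy dz spin; .... A call has 1 to 5 rows; each row is the pose to reach, as a shift and turn from the pose commanded when the call began, along the tool's axes at that moment; what a row does not reach only later rows make up. A row lasts 1/10 s, in which the tool goes at most 50 mm and 8.59 degrees, less where a joint would pass 70% of its speed; a pose out of reach is approached as far as the arm can. A call with a number of a shift or a turn outside -1 to 1 is refused whole. A call with a gripper value outside its range is refused whole. The fingers move at their own pace and stop on an object; "newtons" is the grip in N (left out, the last holds). Time passes only in rows, so rows that repeat a pose let the fingers close. It gives the time, the measured TCP pose, the force, the opening and the grip force at its end, in the units of the state.
- r.get_state(): the state, without advancing time (a new reading comes with each control period).
- r.get_image(name): name is "scene" or "side" or "wrist"; returns a dict with "color" (400x640x3 uint8, red, green, blue), "fx", "fy", "cx", "cy" (pixels), "dist_coeffs" ([k1, k2, p1, p2, k3] as OpenCV has them; the pictures are not rectified), "rvec" (rotation vector, rad) and "tvec" (3), from world to camera coordinates, as OpenCV has them. Camera axes: x right, y down, z forward; pixel columns grow to the right and rows downward; lengths in m; the calibration is good to about 2 mm. A picture is of the moment at which its call begins. There is no depth.
- r.job_done(): hands the job in; it is judged then, once.
Trained networks look in the newest picture that a camera, given by its name, has taken for a name from the list of things; names that differ only in an ending like _2 or _b are one class to them, and where a whole thing is asked for, a point or a joint stands for the part that bears it (a point fixed in the world has none). Each returns a list of dicts, best first, with "conf" (0 to 1); they miss things now and then, are a little off and sometimes report something else, mostly with a low value. They report only what shows in the picture. A call takes as long as a camera call. They do not tell look-alikes from the thing itself.
- r.look_for(query, camera): "uv" ([column, row] in pixels, amid what is visible of it).
- r.tip_of(query, camera): "uv" ([column, row] in pixels: a listed point, or the origin of a listed thing).
The state is a dict: "clock": time; "joint_pos": joint angles; "joint_velocities": joint speeds; "joint_efforts": joint torques, N m; "tool_pos": TCP position; "ee_rot": TCP orientation; "wrist_force": force on the tool from outside, world axes, zero at the start; "torque": the same for the moment, N m; "grip_width": finger opening in m; "grip_force": force on a finger pad.
Only numpy, scipy, OpenCV 4.12 (cv2) and the standard library are available. Lean on these libraries where they do the work, as an engineer would, in place of code of your own. Each camera call takes 0.05 s, during which the arm holds its last target. There are 200 camera calls.

## Task

Check each brass spacer in the bench caliper, one at a time, the widest first and on down to the narrowest: stand it upright between the jaws, let go of it, and slide the jaw gently shut until both jaws bear on the spacer and the spring-loaded thumb grip gives. After its check set each spacer upright on the tray, centred on the printed rings in one row with no gap, filling from the ring nearest the robot (any order along the row). Leave the empty caliper fully shut at the end, and do not disturb the other things on the bench.

Things in the scene. Friction and masses are not known exactly. Their poses are not given: they have to be found in the camera images.
- spacer44: widest turned brass spacer: solid upright cylinder 44 mm in diameter, 28 mm tall, dark bore disc on its flat top, about 280 g; origin at the centre of its underside, z up its axis. May be absent (None)
- spacer38: second widest turned brass spacer: solid upright cylinder 38 mm in diameter, 28 mm tall, dark bore disc on its flat top, about 210 g; origin at the centre of its underside, z up its axis. May be absent (None)
- spacer32: third widest turned brass spacer: solid upright cylinder 32 mm in diameter, 28 mm tall, dark bore disc on its flat top, about 150 g; origin at the centre of its underside, z up its axis. May be absent (None)
- spacer26: narrowest turned brass spacer: solid upright cylinder 26 mm in diameter, 28 mm tall, dark bore disc on its flat top, about 100 g; origin at the centre of its underside, z up its axis. May be absent (None)
- caliper: bench caliper, fixed to the bench: grey base plate 230 (x) x 130 (y) x 6 mm. Origin: centre of its underside; x along the slide, away from the robot (jaws open to +x), z up. Spacers stand on the plate (top z = 6 mm) between the jaws at y = 0. The sliding carriage is 40 mm wide, 30 mm high above the bench and reaches 80 mm behind its jaw face.
- fixed_face (a point): centre of the flat upright contact face of the fixed jaw, at the -x end of the caliper (x = -70 mm, z = 16 mm of caliper). Both jaw noses are bright metal, 16 mm wide, 16 mm long and stand 7 to 25 mm above the bench; the dark block behind this one is 40 mm wide, 32 mm high
- jaw_face (a point): centre of the flat upright contact face of the sliding jaw, 16 mm above the bench
- jaw (a joint): opening between the two jaw faces, 0 (shut) to 0.080 m; the carriage slides with about 1 N of friction and stays where it is left
- thumb (a joint): how far the thumb grip is pressed on the carriage towards the fixed jaw against its spring: 0 to 0.012 m (end stop), 600 N/m. The force indicator: below about 0.003 while the jaw slides freely, it grows once the jaws bear on something (jaw force about 600 N/m x value, less 1 N). Pulling the grip back carries the carriage along
- thumb_top (a point): centre of the top of the thumb grip: a black ribbed upright block 16 mm (along the slide) x 20 mm (across) x 30 mm tall on the carriage, its top 62 mm above the bench, 40 mm behind the sliding jaw's face (less what it is pressed). Take it across its 20 mm width
- tray: white tray, fixed to the bench, 230 x 130 mm, floor 4 mm above the bench, rim 4 mm thick and 12 mm high above the bench; origin under its centre, x along its length, away from the robot
- ring0 (a point): centre of the printed grey ring (56 mm across, with a cross inside) nearest the robot, on the tray's floor; the three rings lie 66 mm apart along the tray's middle
- ring1 (a point): centre of the middle ring
- ring2 (a point): centre of the ring farthest from the robot
- slide_box: bystander: grey slide box 85 x 30 x 32 mm between tray and caliper
- dish: bystander: glass dish 90 mm across, 16 mm high
- amber_bottle: bystander: small amber bottle 44 mm across, 70 mm tall
- jar: bystander: white jar 56 mm across, 60 mm tall
- lens_paper_box: bystander: cardboard box 110 x 70 x 45 mm
- brush: bystander: brush 160 mm long, lying
Mind the look-alikes: they are no part of the job. Leave any blue or orange look-alike of the spacer26 alone.

How it is judged:
By the outcome, as a careful person would: the job done as asked, in the order asked, and still so for the second after the job is handed in, with the robot touching nothing.
Of spacer44, spacer38, spacer32, spacer26 only 2 to 3 are there at a start; the rules pass over those that are not, and their reading is None.
At some moment in a run one of spacer44, spacer38, spacer32, spacer26 may be knocked a few centimetres aside while the robot is not near it.
It also fails if it takes over 210 s, if anything falls off the work surface, if the arm or the gripper's body presses on something with over 40 N, if the wrist force passes 120 N, or if a joint passes its speed limit or range.

## Working session

There is one attempt and no reset: what is moved stays moved. The work goes in short steps, Python scripts to look and compute and a tool call to move; the robot and the scene stay as the last step left them, time stands still between calls to the robot, and variables do not carry over. Pictures are saved under pics/ and viewed, at most 14 in all, crops included, and the job is handed in when it is done.

Besides the shell and the picture viewer there is one more tool, called as name(argument=value, ...) on one line, values as JSON. servo_tool: Moves the arm, as the interface text tells. Its arguments: {"type":"object","properties":{"commands":{"type":"string"},"newtons":{"type":"number"}},"required":["commands"]}

```bash
mkdir -p pics
cat > h.py <<'E'
from bench import r
import numpy as np, cv2
def ray(im,uv):
    K=np.array([[im['fx'],0,im['cx']],[0,im['fy'],im['cy']],[0,0,1.]])
    n=cv2.undistortPoints(np.array([[uv]],float),K,np.array(im['dist_coeffs'],float))[0,0]
    R=cv2.Rodrigues(np.array(im['rvec'],float))[0];t=np.array(im['tvec'],float).ravel()
    d=R.T@np.array([n[0],n[1],1]);return -R.T@t,d/np.linalg.norm(d)
def atz(im,uv,z):
    c,d=ray(im,uv);return c+d*(z-c[2])/d[2]
def tri(a,b):
    (c1,d1),(c2,d2)=a,b
    s=np.linalg.lstsq(np.c_[d1,-d2],c2-c1,rcond=None)[0]
    p,q=c1+s[0]*d1,c2+s[1]*d2
    return (p+q)/2,np.linalg.norm(p-q)
def proj(im,p):
    K=np.array([[im['fx'],0,im['cx']],[0,im['fy'],im['cy']],[0,0,1.]])
    return cv2.projectPoints(np.array([p],float),np.array(im['rvec'],float),np.array(im['tvec'],float),K,np.array(im['dist_coeffs'],float))[0][0,0]
def save(im,n): cv2.imwrite(f'pics/{n}.png',im['color'][:,:,::-1])
E
cat > a.py <<'E'
from h import *
np.set_printoptions(precision=4,suppress=True)
ims={c:r.get_image(c) for c in('scene','side','wrist')}
for c in ims: save(ims[c],c+'0')
for q in ['spacer44','spacer38','spacer32','spacer26','fixed_face','jaw_face','thumb_top','caliper','tray','ring0','ring1','ring2']:
    d={c:[(x['conf'],np.array(x['uv'])) for x in r.tip_of(q,c)[:4]] for c in('scene','side')}
    print(q)
    for c in d: print('  ',c,[(round(a,2),u.round(1).tolist(),atz(ims[c],u,0)[:2].round(3).tolist()) for a,u in d[c]])
    if d['scene'] and d['side']: print('  tri',*tri(ray(ims['scene'],d['scene'][0][1]),ray(ims['side'],d['side'][0][1])))
print(r.get_state())
E
python3 a.py
```

```text
spacer44
   scene [(0.63, [329.3, 131.0], [0.455, 0.343]), (0.56, [369.6, 136.5], [0.598, 0.384]), (0.49, [360.1, 158.5], [0.613, 0.265]), (0.41, [357.1, 143.1], [0.572, 0.331])]
   side [(0.68, [294.3, 299.0], [0.561, 0.341]), (0.67, [318.4, 282.6], [0.523, 0.267]), (0.62, [283.7, 278.1], [0.612, 0.279]), (0.62, [274.3, 310.6], [0.593, 0.391])]
  tri [0.5106 0.3387 0.0202] 0.09704439267015064
spacer38
   scene [(0.63, [329.3, 131.0], [0.455, 0.343]), (0.56, [369.6, 136.5], [0.598, 0.384]), (0.49, [360.1, 158.5], [0.613, 0.265]), (0.41, [357.1, 143.1], [0.572, 0.331])]
   side [(0.68, [294.3, 299.0], [0.561, 0.341]), (0.67, [318.4, 282.6], [0.523, 0.267]), (0.62, [283.7, 278.1], [0.612, 0.279]), (0.62, [274.3, 310.6], [0.593, 0.391])]
  tri [0.5106 0.3387 0.0202] 0.09704439267015064
spacer32
   scene [(0.63, [329.3, 131.0], [0.455, 0.343]), (0.56, [369.6, 136.5], [0.598, 0.384]), (0.49, [360.1, 158.5], [0.613, 0.265]), (0.41, [357.1, 143.1], [0.572, 0.331])]
   side [(0.68, [294.3, 299.0], [0.561, 0.341]), (0.67, [318.4, 282.6], [0.523, 0.267]), (0.62, [283.7, 278.1], [0.612, 0.279])
[... 2242 characters left out ...]
39])]
   side [(0.91, [354.2, 250.4], [0.467, 0.11]), (0.81, [306.8, 249.1], [0.594, 0.147]), (0.67, [329.1, 252.4], [0.531, 0.141])]
  tri [0.4948 0.1381 0.0093] 0.06645621395321302
{'clock': 1.35, 'joint_pos': array([-62.0142,  22.041 ,   0.4523,  -0.0011, -68.4105, -14.8151]), 'joint_velocities': array([-0.0118,  0.0873, -0.038 ,  0.0223,  0.0543,  0.0378]), 'joint_efforts': array([ -0.002 , -39.0461,  18.7615,   4.2245,   0.0154,  -0.    ]), 'tool_pos': array([ 0.1424, -0.6085,  0.2226]), 'ee_rot': array([-179.9995,    0.0012, -166.8296]), 'wrist_force': array([ 0.3481,  0.1183, -0.0889]), 'torque': array([-0.0414,  0.0005,  0.0375]), 'grip_force': 0.0, 'grip_width': 0.08688100908874137}
```

```bash
python3 -c "
import cv2
for n,(x,y,w,h) in {'scene0':(200,90,240,180),'side0':(230,140,240,180)}.items():
    i=cv2.imread(f'pics/{n}.png')[y:y+h,x:x+w]; cv2.imwrite(f'pics/{n}c.png',cv2.resize(i,(800,600),interpolation=2))"
```

```text
(no output)
```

View pics/scene0c.png

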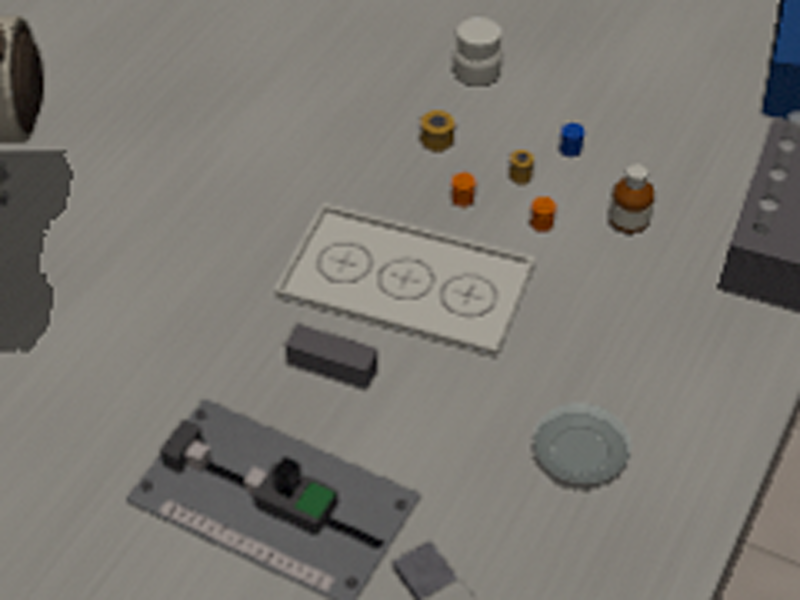

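View pics/side0c.png

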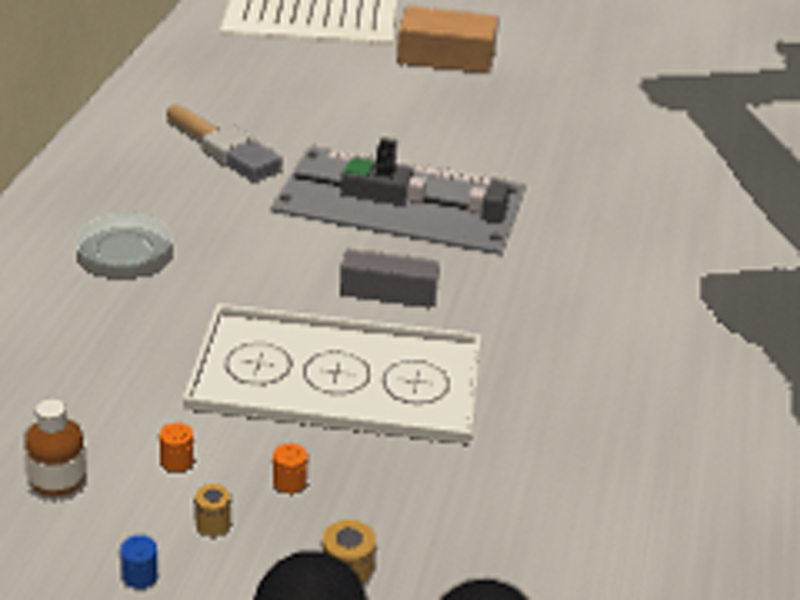

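Scene crop: two brass spacers, a wide one at scene px (331,129) and a small one at (356,140). There are orange and blue look-alikes. The tray's three rings run roughly along x at y≈0.15, and the caliper is at y≈-0.145, partly open. The side view agrees, with the wide spacer partly hidden by the arm. I'll move over the caliper for a closer look.

servo_tool(commands="1 -0.4 0.3 0 0; 1 -0.8 0.6 0 0; 1 -0.9 0.73 0 0")

```text
clock: 1.65
tool_pos: [0.2152, -0.5146, 0.2227]
ee_rot: [180.0, 0.0, -166.7]
wrist_force: [-1.0, -0.6, 0.7]
grip_width: 0.087
grip_force: 0.0
```

servo_tool(commands="1 -0.4 0.3 0 0; 1 -0.8 0.6 0 0; 1 -0.9 0.73 0 0")

```text
clock: 1.95
tool_pos: [0.2863, -0.4232, 0.2229]
ee_rot: [-180.0, 0.0, -166.6]
wrist_force: [-0.0, -1.2, 1.0]
grip_width: 0.0873
grip_force: 0.0
```

servo_tool(commands="1 -0.4 0.3 0 0; 1 -0.8 0.6 0 0; 1 -0.9 0.73 0 0")

```text
clock: 2.25
tool_pos: [0.3576, -0.3317, 0.2229]
ee_rot: [-180.0, 0.1, -166.6]
wrist_force: [-0.4, -1.2, -0.0]
grip_width: 0.0868
grip_force: 0.0
```

servo_tool(commands="1 -0.4 0.3 0 0; 1 -0.8 0.6 0 0; 1 -0.9 0.73 0 0")

```text
clock: 2.55
tool_pos: [0.4289, -0.2401, 0.2229]
ee_rot: [-180.0, 0.1, -166.6]
wrist_force: [-0.0, -0.8, -0.5]
grip_width: 0.087
grip_force: 0.0
```

servo_tool(commands="1 -0.4 0.3 -0.1 0.15; 1 -0.8 0.6 -0.2 0.29; 1 -0.9 0.73 -0.3 0.293; 1 -0.9 0.73 -0.3 0.293; 1 -0.9 0.73 -0.3 0.293")

```text
clock: 3.05
tool_pos: [0.4972, -0.1506, 0.2524]
ee_rot: [180.0, -0.0, -180.0]
wrist_force: [-0.1, 0.2, -0.3]
grip_width: 0.0869
grip_force: 0.0
```

```bash
cat > w.py <<'E'
import sys
from h import *
np.set_printoptions(precision=4,suppress=True)
n=sys.argv[1]; im=r.get_image('wrist'); save(im,n)
import pickle; pickle.dump(im,open(n+'.pkl','wb'))
for q in sys.argv[2:]:
    q,z=q.split(':')
    print(q,[(round(x['conf'],2),np.round(x['uv'],1).tolist(),atz(im,x['uv'],float(z)).round(4).tolist()) for x in r.tip_of(q,'wrist')[:6]])
s=r.get_state();print(s['clock'],s['tool_pos'],s['ee_rot'],s['joint_pos'],s['wrist_force'])
print('cam',ray(im,(im['cx'],im['cy'])))
E
python3 w.py w1 fixed_face:0.016 jaw_face:0.016 thumb_top:0.062 caliper:0
```

```text
fixed_face [(0.92, [320.6, 165.6], [0.4761, -0.1492, 0.016])]
jaw_face [(0.76, [319.3, 195.8], [0.518, -0.1509, 0.016])]
thumb_top [(0.49, [321.5, 235.6], [0.5597, -0.148, 0.062])]
caliper [(0.62, [318.6, 208.2], [0.5401, -0.1519, 0.0])]
3.3 [ 0.4967 -0.1515  0.2523] [179.9997  -0.0383 179.8929] [  0.9571  10.4998 -11.3998  -0.0011 -68.1387 -91.0638] [-0.326  -0.8749  0.0936]
cam (array([ 0.4302, -0.1509,  0.4142]), array([ 0.2452, -0.0008, -0.9695]))
```

View pics/w1.png

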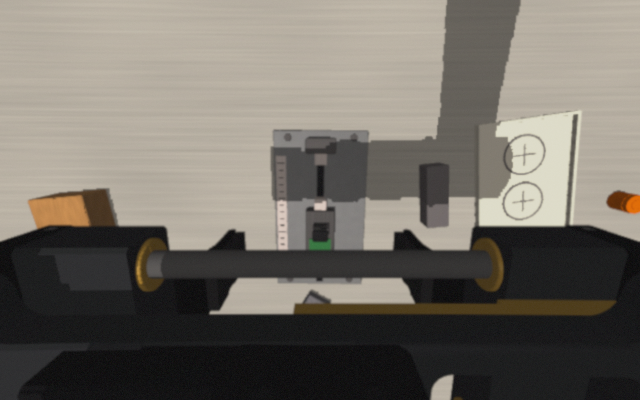

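The wrist view shows the caliper along +x: fixed face (320.6,165.6), jaw (319,196), thumb (321,236), with the slot vertical, so yaw ≈ 0. Next is a second, lower view to triangulate from.

servo_tool(commands="1 -0.4 -0.02 0.3 0; 1 -0.63 -0.02 0.6 0; 1 -0.63 -0.02 0.9 0; 1 -0.63 -0.02 1 0; 1 -0.63 -0.02 1 0")

```text
clock: 3.8
tool_pos: [0.559, -0.1532, 0.151]
ee_rot: [-180.0, -0.2, 179.9]
wrist_force: [-0.1, 0.3, 0.1]
grip_width: 0.0872
grip_force: 0.0
```

```bash
python3 w.py w2 fixed_face:0.016 jaw_face:0.016 thumb_top:0.062 caliper:0
python3 - <<'E'
import pickle;from h import *
im=pickle.load(open('w1.pkl','rb'))
for uv in [(273,130),(368,130),(363,283),(278,283)]: print(atz(im,uv,.006).round(4))
E
```

```text
fixed_face [(0.88, [323.4, 112.0], [0.4741, -0.1496, 0.016])]
jaw_face [(0.96, [322.5, 161.0], [0.5211, -0.1503, 0.016])]
thumb_top [(0.95, [324.7, 209.6], [0.5595, -0.1487, 0.062]), (0.32, [595.1, 224.1], [0.5725, 0.0899, 0.062]), (0.24, [320.9, 181.0], [0.5339, -0.1521, 0.062])]
caliper [(0.95, [319.8, 179.3], [0.5422, -0.153, 0.0])]
4.05 [ 0.5612 -0.1528  0.1546] [-179.9828    0.2164  179.9858] [  0.723   21.0029 -11.5434   0.0237 -57.2376 -90.7499] [0.2351 0.0962 0.1999]
cam (array([ 0.4927, -0.1534,  0.313 ]), array([ 0.2414, -0.0014, -0.9704]))
[ 0.4296 -0.2134  0.006 ]
[ 0.4294 -0.0854  0.006 ]
[ 0.6573 -0.0834  0.006 ]
[ 0.6577 -0.2142  0.006 ]
```

View pics/w2.png

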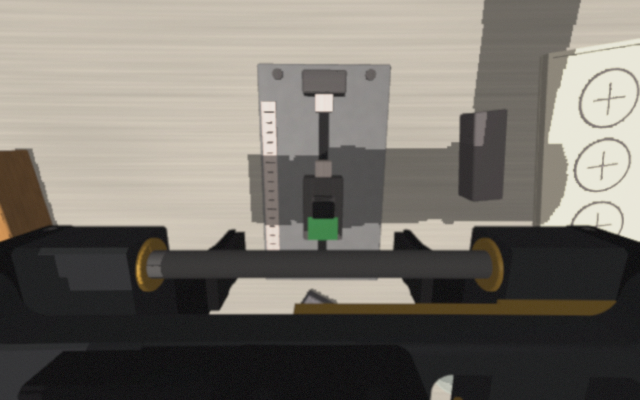

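The second view confirms the geometry. Plate x runs 0.4295–0.6575 and y is centred at -0.149, the fixed face is at x≈0.474, and the thumb is at (0.560,-0.149). Next: grip the thumb and open the jaw.

servo_tool(commands="0.2 0 0.04 0.3 0; 0 0 0.04 0.6 0; 0 0 0.04 0.8 0; 0 0 0.04 0.8 0")

```text
clock: 4.45
tool_pos: [0.5587, -0.1485, 0.0709]
ee_rot: [180.0, -0.3, 180.0]
wrist_force: [-0.2, 0.7, 0.7]
grip_width: 0.0626
grip_force: 0.0
```

servo_tool(commands="0 0 0 0.2 0; 0 0 0 0.36 0; 0 0 0 0.36 0; 0 0 0 0.36 0")

```text
clock: 4.85
tool_pos: [0.5616, -0.1488, 0.0383]
ee_rot: [-180.0, 0.1, -180.0]
wrist_force: [-0.1, -1.3, 0.1]
grip_width: 0.0441
grip_force: 0.0
```

servo_tool(commands="-1 0 0 0 0; -1 0 0 0 0; -1 0 0 0 0; -1 0 0 0 0; -1 0 0 0 0", newtons=20)

```text
clock: 5.35
tool_pos: [0.5607, -0.1495, 0.0372]
ee_rot: [-179.9, 0.0, 180.0]
wrist_force: [0.1, -4.1, 1.5]
grip_width: 0.0201
grip_force: 20.0
```

servo_tool(commands="-1 -0.06 0 0 0; -1 -0.12 0 0 0; -1 -0.18 0 0 0; -1 -0.24 0 0 0; -1 -0.28 0 0 0")

```text
clock: 5.85
tool_pos: [0.5892, -0.1497, 0.0371]
ee_rot: [-179.9, 0.0, 180.0]
wrist_force: [-1.3, -5.6, 3.2]
grip_width: 0.0196
grip_force: 20.0
```

servo_tool(commands="-1 0 0 0 0; -1 0 0 0 0")

```text
clock: 6.05
tool_pos: [0.5896, -0.1496, 0.0372]
ee_rot: [-179.9, 0.1, 180.0]
wrist_force: [0.8, -7.1, 2.0]
grip_width: 0.0201
grip_force: 20.0
```

servo_tool(commands="0.2 0 0 0 0; 0.2 0 0 0 0; 0.2 0 0 -0.4 0; 0.2 0 0 -0.8 0; 0.2 0 0 -1 0")

```text
clock: 6.55
tool_pos: [0.5902, -0.1482, 0.14]
ee_rot: [-180.0, 0.3, -179.9]
wrist_force: [0.9, -0.3, 0.0]
grip_width: 0.0491
grip_force: 0.0
```

servo_tool(commands="0.2 0.1 0.4 -0.2 0; 0.2 0.18 0.8 -0.5 0; 0.2 0.18 0.9 -0.9 0")

```text
clock: 6.85
tool_pos: [0.5683, -0.0554, 0.2257]
ee_rot: [179.9, -0.3, -179.9]
wrist_force: [0.6, -0.0, 0.3]
grip_width: 0.0523
grip_force: 0.0
```

servo_tool(commands="0.2 0.1 0.45 0 0; 0.2 0.18 0.9 -0.2 0")

```text
clock: 7.05
tool_pos: [0.5507, 0.0329, 0.2453]
ee_rot: [179.9, -0.2, 179.9]
wrist_force: [1.1, -0.3, -0.1]
grip_width: 0.0521
grip_force: 0.0
```

servo_tool(commands="0.2 0.1 0.45 0 0; 0.2 0.18 0.9 0 0")

```text
clock: 7.25
tool_pos: [0.5337, 0.1238, 0.2472]
ee_rot: [179.9, 0.1, -180.0]
wrist_force: [1.1, 0.5, 0.6]
grip_width: 0.0521
grip_force: 0.0
```

servo_tool(commands="0.2 0.1 0.45 0 0; 0.2 0.18 0.9 0 0")

```text
clock: 7.45
tool_pos: [0.5153, 0.2137, 0.2465]
ee_rot: [180.0, -0.0, -180.0]
wrist_force: [1.2, -0.7, -0.5]
grip_width: 0.0524
grip_force: 0.0
```

servo_tool(commands="0.2 0.1 0.45 0 0; 0.2 0.18 0.9 0 0; 0.2 0.18 0.9 0 0; 0.2 0.18 0.9 0 0")

```text
clock: 7.85
tool_pos: [0.4976, 0.3027, 0.2458]
ee_rot: [-180.0, -0.1, -179.9]
wrist_force: [0.8, 0.1, 0.4]
grip_width: 0.0524
grip_force: 0.0
```

```bash
python3 w.py w3 spacer44:0 ring0:0.004 tray:0
```

```text
spacer44 [(0.73, [346.1, 154.8], [0.4624, 0.3389, 0.0]), (0.71, [299.5, 199.7], [0.526, 0.274, 0.0])]
ring0 [(0.91, [191.7, 154.2], [0.4623, 0.1288, 0.004]), (0.67, [208.4, 197.9], [0.523, 0.146, 0.004]), (0.63, [214.2, 245.5], [0.5947, 0.1481, 0.004])]
tray [(0.76, [206.2, 199.3], [0.526, 0.1411, 0.0])]
8.05 [0.4987 0.3003 0.2466] [-179.9973   -0.0147  179.9014] [  46.9837   16.9641   -3.5545   -0.0095  -69.4934 -137.0789] [ 0.8064  0.3181 -0.7275]
cam (array([0.4308, 0.3023, 0.4077]), array([ 0.2441, -0.001 , -0.9697]))
```

View pics/w3.png

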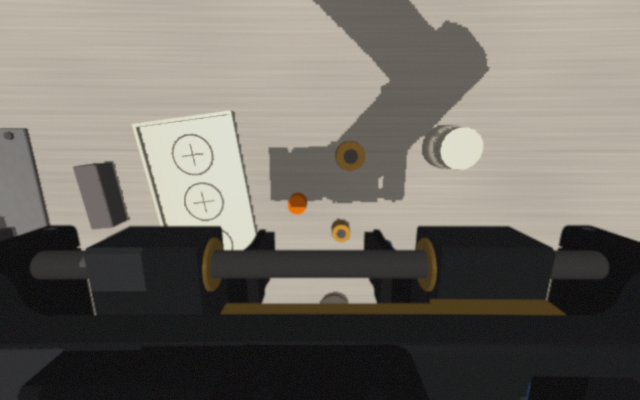

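The wrist view shows the large brass spacer at (350,155), the small one at (341,231), an orange look-alike at (297,203), and the tray slightly yawed with rings at (192,154) and (204,202). Next I'll segment the brass to get sizes.

```bash
cat >> h.py <<'E'
def brass(im,lo=(12,90,50),hi=(28,255,255),ymax=250):
    """top-plane centre and lateral diameter of brass blobs"""
    h=cv2.cvtColor(im['color'],cv2.COLOR_RGB2HSV); m=cv2.inRange(h,lo,hi); m[ymax:]=0
    m=cv2.morphologyEx(m,cv2.MORPH_CLOSE,np.ones((9,9)))
    n,l,st,c=cv2.connectedComponentsWithStats(m)
    for i in range(1,n):
        if st[i,4]<60: continue
        x,y,w,hh=st[i,:4]; cm=(x+w/2-.5,y+hh/2-.5)
        a,b=atz(im,(x-.5,cm[1]),.028),atz(im,(x+w-.5,cm[1]),.028)
        print('blob',st[i].tolist(),'ctr@28',((a+b)/2).round(4),'width mm',(1000*np.linalg.norm(a-b)).round(1),'hue',h[l==i].mean(0).round(0))
E
python3 - <<'E'
import pickle;from h import *
im=pickle.load(open('w3.pkl','rb'));print(im['fx']);brass(im)
i=im['color'][100:260,250:400,::-1];cv2.imwrite('pics/w3c.png',cv2.resize(i,None,fx=5,fy=3.75*1,interpolation=0))
for uv in [(135,125),(234,111)]: print(atz(im,uv,.012))
for uv in [(192,154.5),(204,201.5)]: print(atz(im,uv,.004))
E
```

```text
293.0354221450363
blob [336, 141, 29, 30, 573] ctr@28 [0.4611 0.3414 0.028 ] width mm 37.1 hue [ 18. 154. 102.]
blob [288, 192, 19, 22, 303] ctr@28 [0.5233 0.2726 0.028 ] width mm 25.3 hue [ 13. 228. 162.]
blob [332, 220, 18, 22, 326] ctr@28 [0.5624 0.3314 0.028 ] width mm 24.6 hue [ 17. 141. 151.]
blob [205, 238, 17, 12, 166] ctr@28 [0.582  0.1559 0.028 ] width mm 23.4 hue [ 19. 155.  72.]
blob [416, 238, 18, 12, 170] ctr@28 [0.5808 0.4474 0.028 ] width mm 24.7 hue [ 19. 154.  72.]
[0.42478927 0.06331194 0.012     ]
[0.40650225 0.19222025 0.012     ]
[0.46265333 0.12920667 0.004     ]
[0.52822866 0.13929342 0.004     ]
```

View pics/w3c.png

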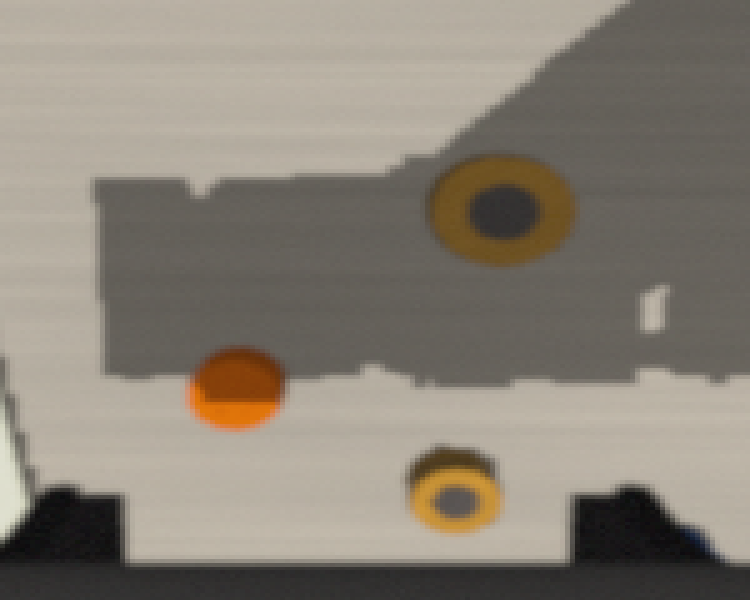

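The large one measures ≈38 mm (spacer38) at (0.4615,0.341) and the small one ≈26 mm (spacer26). Rings at (0.4627,0.1292) and (0.5282,0.1393) are 66 mm apart, with a tray yaw of 8.8°. Next: grasp spacer38.

servo_tool(commands="0.4 0.2 0.2 0.3 0; 0.4 0.37 0.405 0.6 0; 0.4 0.37 0.405 1 0")

```text
clock: 8.35
tool_pos: [0.4616, 0.3434, 0.1476]
ee_rot: [179.8, 0.2, -180.0]
wrist_force: [0.5, -0.1, -0.5]
grip_width: 0.0598
grip_force: 0.0
```

servo_tool(commands="0.4 0 0 0.4 0; 0.4 0 0 0.8 0; 0.4 0 0 1 0")

```text
clock: 8.65
tool_pos: [0.4605, 0.3392, 0.0434]
ee_rot: [-179.8, -0.2, 179.8]
wrist_force: [-0.5, -1.0, 0.0]
grip_width: 0.0611
grip_force: 0.0
```

servo_tool(commands="0.4 0 0 0.2 0; 0.4 0 0 0.36 0; 0.4 0 0 0.4 0; 0.4 0 0 0.4 0")

```text
clock: 9.05
tool_pos: [0.4619, 0.341, 0.0063]
ee_rot: [-180.0, -0.0, 179.9]
wrist_force: [-0.5, 0.4, 0.4]
grip_width: 0.0607
grip_force: 0.0
```

servo_tool(commands="-1 0 0 0 0; -1 0 0 0 0; -1 0 0 0 0; -1 0 0 0 0; -1 0 0 0 0", newtons=25)

```text
clock: 9.55
tool_pos: [0.4618, 0.3423, 0.0072]
ee_rot: [179.9, 0.0, 180.0]
wrist_force: [-1.0, -0.3, 2.4]
grip_width: 0.0373
grip_force: 25.0
```

servo_tool(commands="-1 0 0 -0.1 0; -1 0 0 -0.4 0; -1 0 0 -0.8 0; -1 0 0 -1 0")

```text
clock: 9.95
tool_pos: [0.4624, 0.3427, 0.1099]
ee_rot: [179.8, 0.2, -180.0]
wrist_force: [-0.2, 0.4, -3.4]
grip_width: 0.0372
grip_force: 25.0
```

servo_tool(commands="-1 -0.03 -0.3 0 0; -1 -0.05 -0.65 0 0; -1 -0.07 -0.98 0 0")

```text
clock: 10.25
tool_pos: [0.4677, 0.2425, 0.1067]
ee_rot: [-180.0, -0.1, -180.0]
wrist_force: [0.7, 0.2, -3.2]
grip_width: 0.0375
grip_force: 25.0
```

servo_tool(commands="-1 -0.03 -0.35 0 0; -1 -0.05 -0.7 0 0; -1 -0.07 -0.98 0 0")

```text
clock: 10.55
tool_pos: [0.4745, 0.1438, 0.1066]
ee_rot: [-180.0, -0.1, 179.9]
wrist_force: [1.0, -0.0, -2.1]
grip_width: 0.0374
grip_force: 25.0
```

servo_tool(commands="-1 -0.03 -0.35 0 0; -1 -0.05 -0.7 0 0; -1 -0.07 -0.98 0 0")

```text
clock: 10.85
tool_pos: [0.4815, 0.046, 0.1066]
ee_rot: [-180.0, -0.1, 179.9]
wrist_force: [0.5, 0.3, -3.6]
grip_width: 0.0377
grip_force: 25.0
```

servo_tool(commands="-1 -0.03 -0.35 0 0; -1 -0.05 -0.7 0 0; -1 -0.07 -0.98 0 0")

```text
clock: 11.15
tool_pos: [0.4886, -0.0518, 0.1066]
ee_rot: [180.0, -0.1, 179.9]
wrist_force: [0.2, -0.1, -1.8]
grip_width: 0.0373
grip_force: 25.0
```

servo_tool(commands="-1 -0.03 -0.35 0 0; -1 -0.05 -0.7 0 0; -1 -0.07 -0.9 0 0; -1 -0.07 -0.98 0 0; -1 -0.07 -0.98 0 0")

```text
clock: 11.65
tool_pos: [0.4958, -0.1488, 0.1064]
ee_rot: [180.0, -0.0, 179.9]
wrist_force: [-0.4, 0.1, -2.4]
grip_width: 0.0374
grip_force: 25.0
```

```bash
python3 w.py w4 fixed_face:0.016 jaw_face:0.016 thumb_top:0.062 ring0:0.004; python3 -c "
import cv2;i=cv2.imread('pics/w4.png')[60:260,200:440];cv2.imwrite('pics/w4c.png',cv2.resize(i,(720,600),interpolation=0))"
```

```text
fixed_face [(0.59, [321.4, 182.9], [0.4728, -0.1472, 0.016])]
jaw_face []
thumb_top []
ring0 [(0.76, [628.5, 234.1], [0.524, 0.1399, 0.004])]
11.9 [ 0.4964 -0.1472  0.1066] [ 179.9921   -0.0016 -179.9392] [  1.4517  18.5525 -23.5887  -0.0107 -47.8602 -91.3838] [ 0.394  -0.1561 -2.057 ]
cam (array([ 0.4289, -0.149 ,  0.2682]), array([ 0.2446, -0.0013, -0.9696]))
```

View pics/w4c.png

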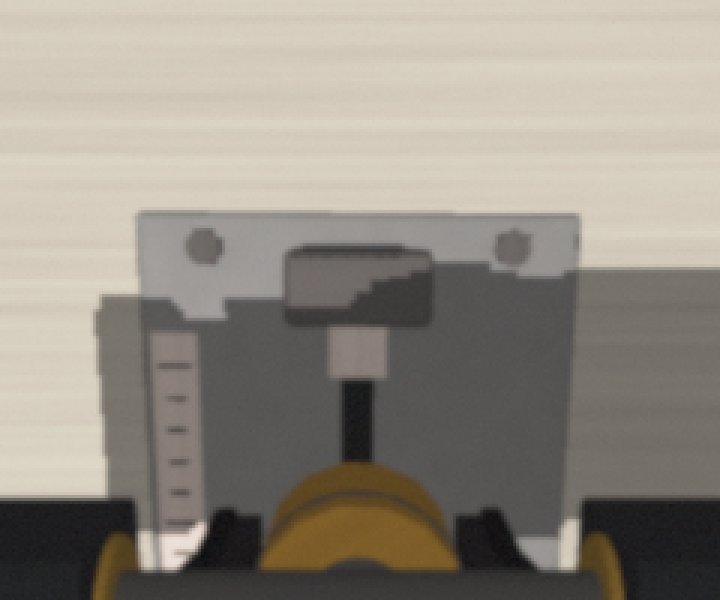

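The crop shows the fixed nose ending at px (319,186) on the plate's centre line, and the held spacer's rear bottom edge at px row 214. Computing the clearances.

Run:
```python
import pickle;from h import *
im=pickle.load(open('w4.pkl','rb'))
print('nose',atz(im,(319,185.8),.025),'spacer rear edge bottom',atz(im,(320,213.8),.1),'rear top edge',atz(im,(320,223.5),.128))
print('plate corners',atz(im,(246,131),.006),atz(im,(392.5,131),.006))
```

```text
nose [ 0.47374569 -0.14930167  0.025     ] spacer rear edge bottom [ 0.47687025 -0.14862586  0.1       ] rear top edge [ 0.47394258 -0.14868655  0.128     ]
plate corners [ 0.42905993 -0.21249659  0.006     ] [ 0.42920966 -0.08564301  0.006     ]
```

servo_tool(commands="-1 -0.03 0 0 0; -1 -0.03 0 0.3 0; -1 -0.03 0 0.6 0; -1 -0.03 0 0.8 0; -1 -0.03 0 0.85 0")

```text
clock: 12.4
tool_pos: [0.498, -0.1476, 0.0194]
ee_rot: [180.0, -0.3, -180.0]
wrist_force: [-0.1, 0.5, -2.3]
grip_width: 0.0372
grip_force: 25.0
```

servo_tool(commands="-1 0 0 0.03 0; -1 0 0 0.05 0; -1 0 0 0.07 0; -1 0 0 0.085 0; -1 0 0 0.085 0")

```text
clock: 12.9
tool_pos: [0.4996, -0.1481, 0.0134]
ee_rot: [180.0, 0.0, 180.0]
wrist_force: [-0.0, 0.3, -2.9]
grip_width: 0.0377
grip_force: 25.0
```

servo_tool(commands="-1 0 0 0.005 0; -1 0 0 0.01 0; -1 0 0 0.01 0")

```text
clock: 13.2
tool_pos: [0.4997, -0.1482, 0.0132]
ee_rot: [-180.0, 0.0, -180.0]
wrist_force: [-1.7, 0.6, 5.3]
grip_width: 0.037
grip_force: 25.0
```

servo_tool(commands="0.3 0 0 0 0; 0.3 0 0 0 0; 0.3 0 0 0 0; 0.3 0 0 -0.1 0; 0.3 0 0 -0.3 0")

```text
clock: 13.7
tool_pos: [0.4984, -0.1481, 0.0415]
ee_rot: [180.0, -0.2, 180.0]
wrist_force: [-1.1, -0.4, -0.7]
grip_width: 0.056
grip_force: 0.0
```

servo_tool(commands="0.3 0 0 -0.3 0; 0.3 0 0 -0.5 0; 0.3 -0.4 -0.01 -0.5 0; 0.3 -0.8 -0.01 -0.5 0; 0.3 -0.9 -0.01 -0.5 0")

```text
clock: 14.2
tool_pos: [0.5935, -0.1493, 0.0932]
ee_rot: [-180.0, 0.3, -180.0]
wrist_force: [-0.9, 0.5, 0.1]
grip_width: 0.0563
grip_force: 0.0
```

servo_tool(commands="0.3 0 0 0.2 0; 0 0 0 0.4 0; 0 0 0 0.53 0; 0 0 0 0.54 0; 0 0 0 0.54 0")

```text
clock: 14.7
tool_pos: [0.5894, -0.1493, 0.0384]
ee_rot: [-180.0, -0.0, 180.0]
wrist_force: [0.1, -0.5, 1.3]
grip_width: 0.0439
grip_force: 0.0
```

servo_tool(commands="-1 0 0 0 0; -1 0 0 0 0; -1 0 0 0 0; -1 0 0 0 0; -1 0 0 0 0", newtons=20)

```text
clock: 15.2
tool_pos: [0.5897, -0.1497, 0.0386]
ee_rot: [-180.0, 0.1, 180.0]
wrist_force: [-0.8, -1.9, 1.7]
grip_width: 0.0203
grip_force: 20.0
```

servo_tool(commands="-1 0.06 0 0 0; -1 0.12 0 0 0; -1 0.18 0 0 0; -1 0.24 0 0 0; -1 0.28 0 0 0")

```text
clock: 15.7
tool_pos: [0.561, -0.1495, 0.0386]
ee_rot: [-180.0, 0.0, 180.0]
wrist_force: [1.4, -5.0, 4.1]
grip_width: 0.0198
grip_force: 20.0
```

servo_tool(commands="-1 0.01 0 0 0; -1 0.02 0 0 0; -1 0.03 0 0 0; -1 0.04 0 0 0; -1 0.05 0 0 0")

```text
clock: 16.2
tool_pos: [0.5567, -0.1494, 0.0386]
ee_rot: [-180.0, 0.1, -180.0]
wrist_force: [0.6, -4.3, 4.9]
grip_width: 0.0199
grip_force: 20.0
```

servo_tool(commands="-1 0.01 0 0 0; -1 0.02 0 0 0; -1 0.03 0 0 0; -1 0.03 0 0 0; -1 0.03 0 0 0")

```text
clock: 16.7
tool_pos: [0.5544, -0.1494, 0.0386]
ee_rot: [-180.0, 0.1, -180.0]
wrist_force: [1.7, -5.3, 3.0]
grip_width: 0.0198
grip_force: 20.0
```

servo_tool(commands="-1 0.01 0 0 0; -1 0.02 0 0 0; -1 0.03 0 0 0; -1 0.03 0 0 0; -1 0.03 0 0 0")

```text
clock: 17.2
tool_pos: [0.5514, -0.1494, 0.0386]
ee_rot: [-180.0, 0.1, -180.0]
wrist_force: [2.0, -5.4, 3.9]
grip_width: 0.0199
grip_force: 20.0
```

```bash
cat > f.py <<'E'
from h import *
F=[];P=[]
for i in range(3):
    r.look_for('jaw','wrist') if i else r.get_image('wrist'); s=r.get_state();F.append(s['wrist_force']);P.append(s['tool_pos'])
print(np.mean(F,0).round(2),np.mean(P,0).round(4))
E
python3 f.py
```

```text
[ 1.95 -5.16  3.97] [ 0.5514 -0.1494  0.0386]
```

servo_tool(commands="-1 0.01 0 0 0; -1 0.02 0 0 0; -1 0.02 0 0 0; -1 0.02 0 0 0")

```text
clock: 17.75
tool_pos: [0.5494, -0.1493, 0.0386]
ee_rot: [-180.0, 0.1, -180.0]
wrist_force: [2.6, -5.5, 3.7]
grip_width: 0.0203
grip_force: 20.0
```

```bash
python3 f.py
```

```text
[ 1.96 -5.04  3.59] [ 0.5494 -0.1494  0.0386]
```

servo_tool(commands="-1 0.01 0 0 0; -1 0.02 0 0 0; -1 0.02 0 0 0; -1 0.02 0 0 0")

```text
clock: 18.3
tool_pos: [0.5476, -0.1493, 0.0386]
ee_rot: [-180.0, 0.2, -180.0]
wrist_force: [3.1, -5.0, 3.8]
grip_width: 0.0197
grip_force: 20.0
```

```bash
python3 f.py
```

```text
[ 2.6  -4.92  3.98] [ 0.5476 -0.1493  0.0386]
```

servo_tool(commands="-1 0.01 0 0 0; -1 0.02 0 0 0; -1 0.02 0 0 0; -1 0.02 0 0 0")

```text
clock: 18.85
tool_pos: [0.5461, -0.1493, 0.0387]
ee_rot: [-180.0, 0.2, -180.0]
wrist_force: [2.9, -5.1, 3.1]
grip_width: 0.0199
grip_force: 20.0
```

```bash
python3 f.py
```

```text
[ 3.41 -4.99  2.16] [ 0.5461 -0.1493  0.0386]
```

servo_tool(commands="-1 0.01 0 0 0; -1 0.02 0 0 0; -1 0.02 0 0 0; -1 0.02 0 0 0")

```text
clock: 19.4
tool_pos: [0.5446, -0.1493, 0.0387]
ee_rot: [-180.0, 0.3, -180.0]
wrist_force: [3.6, -5.4, 1.7]
grip_width: 0.0197
grip_force: 20.0
```

```bash
python3 f.py; python3 w.py w5 jaw_face:0.016 thumb_top:0.062
```

```text
[ 4.71 -5.62  1.96] [ 0.5446 -0.1493  0.0387]
jaw_face [(0.93, [318.4, 183.3], [0.5102, -0.1502, 0.016])]
thumb_top []
19.7 [ 0.5446 -0.1493  0.0387] [-179.9664    0.2739 -179.9775] [  1.1273  27.5313 -21.0894   0.0591 -41.1061 -91.1494] [ 4.1579 -5.5273  1.3644]
cam (array([ 0.4768, -0.1496,  0.2001]), array([ 0.2501, -0.0015, -0.9682]))
```

View pics/w5.png

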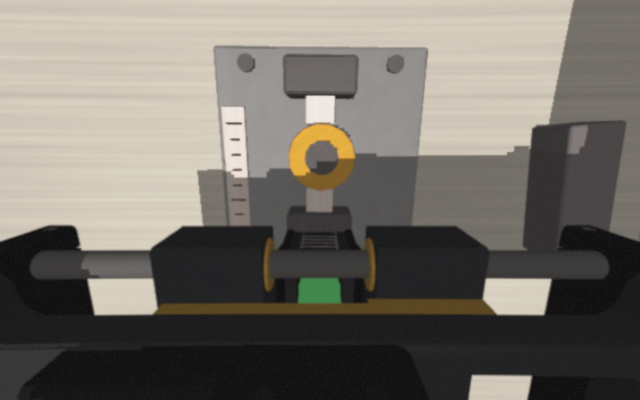

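Both jaws bear on the spacer at (321,157). The force keeps rising with displacement to ≈4.5 N, so the thumb is pressed ≈7 mm and the check is good. Opening and retrieving.

servo_tool(commands="-1 -0.08 0 0 0; -1 -0.16 0 0 0; -1 -0.24 0 0 0; -1 -0.32 0 0 0; -1 -0.38 0 0 0")

```text
clock: 20.2
tool_pos: [0.58, -0.1496, 0.0385]
ee_rot: [-180.0, -0.1, 180.0]
wrist_force: [-1.1, -5.5, 6.7]
grip_width: 0.0198
grip_force: 20.0
```

servo_tool(commands="0.3 0 0 0 0; 0.3 0 0 0 0; 0.3 0 0 0 0; 0.3 0 0 -0.3 0; 0.3 0 0 -0.6 0")

```text
clock: 20.7
tool_pos: [0.5789, -0.1485, 0.0971]
ee_rot: [180.0, -0.3, 180.0]
wrist_force: [1.2, -0.5, 0.8]
grip_width: 0.0512
grip_force: 0.0
```

```bash
python3 w.py w6 jaw_face:0.016
python3 - <<'E'
import pickle;from h import *
for n,y in(('w5',205),('w6',205)):
    im=pickle.load(open(n+'.pkl','rb'));brass(im,ymax=y)
im=pickle.load(open('w5.pkl','rb'));print(atz(im,(321.5,157),.034))
E
```

```text
jaw_face [(0.69, [317.3, 167.8], [0.5413, -0.1505, 0.016])]
20.8 [ 0.5828 -0.1489  0.102 ] [-179.969     0.4371 -179.9398] [  1.0927  25.8103 -12.3797   0.0498 -51.3735 -91.0636] [0.891  0.1542 0.6208]
cam (array([ 0.5126, -0.149 ,  0.2591]), array([ 0.241 , -0.0004, -0.9705]))
blob [289, 124, 67, 67, 2673] ctr@28 [ 0.4925 -0.1481  0.028 ] width mm 39.0 hue [ 19. 171. 185.]
blob [294, 77, 52, 55, 1697] ctr@28 [ 0.4923 -0.1488  0.028 ] width mm 38.9 hue [ 20. 170. 227.]
[ 0.49192508 -0.14845376  0.034     ]
```

servo_tool(commands="0.3 0.4 0 0 0; 0.3 0.8 0 0 0; 0.3 0.88 0 0 0; 0.3 0.88 0 0.2 0; 0.3 0.88 0 0.4 0")

```text
clock: 21.3
tool_pos: [0.4924, -0.1488, 0.0579]
ee_rot: [180.0, 0.1, 180.0]
wrist_force: [0.5, 0.4, -0.1]
grip_width: 0.0572
grip_force: 0.0
```

servo_tool(commands="0.3 0 0 0.2 0; 0.3 0 0 0.35 0; 0.3 0 0 0.45 0; 0.3 0 0 0.455 0; 0.3 0 0 0.455 0")

```text
clock: 21.8
tool_pos: [0.4927, -0.1491, 0.0125]
ee_rot: [-180.0, -0.0, -180.0]
wrist_force: [0.1, 0.4, -0.2]
grip_width: 0.0567
grip_force: 0.0
```

servo_tool(commands="-1 0 0 0 0; -1 0 0 0 0; -1 0 0 0 0; -1 0 0 0 0; -1 0 0 0 0", newtons=25)

```text
clock: 22.3
tool_pos: [0.4928, -0.1491, 0.0131]
ee_rot: [180.0, 0.1, 180.0]
wrist_force: [-0.4, 1.2, 4.5]
grip_width: 0.037
grip_force: 25.0
```

```bash
python3 f.py
```

```text
[-0.61  1.58  4.39] [ 0.4928 -0.1491  0.0131]
```

servo_tool(commands="-1 0 0 -0.1 0; -1 0 0 -0.4 0; -1 0 0 -0.8 0; -1 0 0 -1 0")

```text
clock: 22.85
tool_pos: [0.493, -0.1494, 0.1153]
ee_rot: [-180.0, 0.1, 180.0]
wrist_force: [1.3, 0.4, -2.7]
grip_width: 0.0373
grip_force: 25.0
```

servo_tool(commands="-1 -0.06 0.3 -0.1 0; -1 -0.12 0.65 -0.2 0; -1 -0.19 0.96 -0.4 0")

```text
clock: 23.15
tool_pos: [0.5091, -0.0525, 0.1516]
ee_rot: [-180.0, -0.3, 179.9]
wrist_force: [0.7, -0.2, -2.8]
grip_width: 0.0375
grip_force: 25.0
```

servo_tool(commands="-1 -0.06 0.3 0 0; -1 -0.12 0.65 0 0; -1 -0.19 0.96 0 0")

```text
clock: 23.45
tool_pos: [0.5293, 0.0439, 0.1523]
ee_rot: [-180.0, -0.1, 180.0]
wrist_force: [0.2, -0.1, -2.4]
grip_width: 0.0373
grip_force: 25.0
```

servo_tool(commands="-1 -0.06 0.3 0 0; -1 -0.12 0.65 0 0; -1 -0.19 0.96 0 0; -1 -0.19 0.96 0 0; -1 -0.19 0.96 0 0")

```text
clock: 23.95
tool_pos: [0.5484, 0.1389, 0.1517]
ee_rot: [-179.9, -0.2, -180.0]
wrist_force: [-0.9, -0.3, -2.4]
grip_width: 0.0372
grip_force: 25.0
```

```bash
python3 w.py w7 ring0:0.004 tray:0
cat > s.py <<'E'
import sys
from h import *
im=r.get_image('scene');save(im,sys.argv[1])
E
python3 s.py scene1
```

```text
ring0 [(0.8, [312.1, 109.2], [0.4602, 0.131, 0.004]), (0.78, [322.9, 171.6], [0.523, 0.1421, 0.004])]
tray [(0.74, [321.1, 173.6], [0.5257, 0.1403, 0.0])]
24.1 [0.5488 0.1377 0.1522] [-179.9616   -0.0842  179.9155] [  30.4857   19.8508  -13.7145   -0.0118  -56.5267 -120.5637] [ 0.2362  0.1656 -2.2796]
cam (array([0.4818, 0.1387, 0.3136]), array([ 0.2427, -0.002 , -0.9701]))
```

View pics/w7.png

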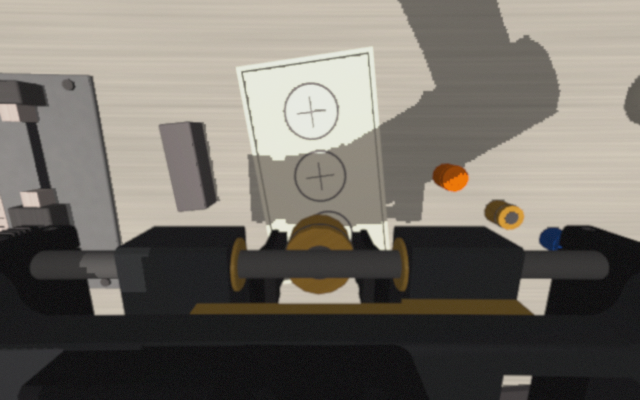

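The view shows ring0's cross at (312,111), ring1's at (320.5,176), and the spacer held upright. Refining the rings.

Run:
```python
import pickle;from h import *
im=pickle.load(open('w7.pkl','rb'));g=cv2.cvtColor(im['color'],cv2.COLOR_RGB2GRAY)
for (u,v) in [(312,111),(320,176)]:
    w=g[v-38:v+39,u-38:u+39]; a=cv2.adaptiveThreshold(w,255,1,1,11,12 if v<150 else 6)
    n,l,st,c=cv2.connectedComponentsWithStats(a)
    for i in range(1,n):
        if st[i,4]>25 and st[i,2]<70:
            x,y,ww,h=st[i,:4];p=(u-38+x+(ww-1)/2,v-38+y+(h-1)/2);print(st[i].tolist(),p,atz(im,p,.004).round(4))
```

```text
[9, 9, 56, 58, 388] (np.float64(310.5), np.float64(110.5)) [0.4615 0.1294 0.004 ]
[23, 36, 29, 19, 85] (np.float64(311.0), np.float64(118.0)) [0.4687 0.1298 0.004 ]
[56, 71, 15, 6, 33] (np.float64(337.0), np.float64(146.5)) [0.4969 0.1566 0.004 ]
[20, 0, 20, 2, 32] (np.float64(311.5), np.float64(138.5)) [0.4889 0.1302 0.004 ]
[24, 24, 29, 28, 111] (np.float64(320.0), np.float64(175.5)) [0.5272 0.1391 0.004 ]
[31, 72, 29, 5, 62] (np.float64(327.0), np.float64(212.0)) [0.5674 0.1469 0.004 ]
```

servo_tool(commands="-1 0.3 -0.03 0 0; -1 0.7 -0.08 0 0; -1 0.875 -0.095 0.2 0; -1 0.875 -0.095 0.5 0; -1 0.875 -0.095 0.8 0")

```text
clock: 24.65
tool_pos: [0.4619, 0.1288, 0.073]
ee_rot: [179.9, 0.2, 179.9]
wrist_force: [0.6, 0.1, -2.5]
grip_width: 0.0373
grip_force: 25.0
```

servo_tool(commands="-1 0 0 0.3 0; -1 0 0 0.5 0; -1 0 0 0.58 0; -1 0 0 0.6 0; -1 0 0 0.6 0")

```text
clock: 25.15
tool_pos: [0.4627, 0.1294, 0.0132]
ee_rot: [180.0, 0.1, 180.0]
wrist_force: [0.0, 0.1, -2.5]
grip_width: 0.0377
grip_force: 25.0
```

```bash
python3 f.py
```

```text
[-0.46  0.63 -3.08] [0.4628 0.1297 0.0136]
```

servo_tool(commands="-1 0 0 0.01 0; -1 0 0 0.02 0; -1 0 0 0.02 0")

```text
clock: 25.6
tool_pos: [0.4625, 0.1297, 0.0112]
ee_rot: [180.0, 0.1, -180.0]
wrist_force: [1.5, -0.0, 2.2]
grip_width: 0.0375
grip_force: 25.0
```

```bash
python3 f.py
```

```text
[-0.1  -0.57  3.21] [0.4625 0.1296 0.0112]
```

servo_tool(commands="0.3 0 0 0 0; 0.3 0 0 0 0; 0.3 0 0 0 0; 0.3 0 0 -0.2 0; 0.3 0 0 -0.6 0")

```text
clock: 26.25
tool_pos: [0.4598, 0.1281, 0.0685]
ee_rot: [-179.8, -0.4, 179.9]
wrist_force: [1.2, 0.4, -0.4]
grip_width: 0.0561
grip_force: 0.0
```

servo_tool(commands="0 -0.2 0.1 -0.4 0; 0 -0.5 0.1 -0.8 0; 0 -0.9 0.1 -0.8 0; 0 -0.9 0.1 -0.8 0; 0 -0.9 0.1 -0.8 0")

```text
clock: 26.75
tool_pos: [0.5515, 0.1389, 0.1494]
ee_rot: [-180.0, -0.1, 179.9]
wrist_force: [-0.5, -0.1, -0.1]
grip_width: 0.0438
grip_force: 0.0
```

```bash
python3 w.py w8 ring0:0.004 spacer26:0;  python3 - <<'E'
import pickle;from h import *
im=pickle.load(open('w8.pkl','rb'));brass(im,ymax=225)
E
```

```text
ring0 [(0.94, [326.0, 230.5], [0.5912, 0.1459, 0.004]), (0.86, [324.0, 174.6], [0.5291, 0.1435, 0.004])]
spacer26 [(0.92, [446.6, 172.3], [0.5273, 0.2736, 0.0]), (0.73, [500.2, 205.3], [0.5634, 0.3351, 0.0]), (0.7, [307.2, 107.7], [0.4618, 0.1263, 0.0])]
26.9 [0.5506 0.139  0.1497] [-179.9431   -0.1269  179.9949] [  30.4998   20.2105  -13.5735   -0.0185  -56.3543 -120.4946] [0.2568 0.1539 0.112 ]
cam (array([0.4849, 0.1388, 0.3113]), array([ 0.2432, -0.002 , -0.97  ]))
blob [289, 84, 41, 44, 1083] ctr@28 [0.462  0.1291 0.028 ] width mm 37.6 hue [ 19. 169. 210.]
blob [433, 160, 37, 29, 753] ctr@28 [0.5252 0.2658 0.028 ] width mm 35.5 hue [ 13. 229. 154.]
blob [487, 198, 39, 27, 807] ctr@28 [0.5622 0.324  0.028 ] width mm 38.2 hue [ 18. 144. 136.]
```

View pics/w8.png

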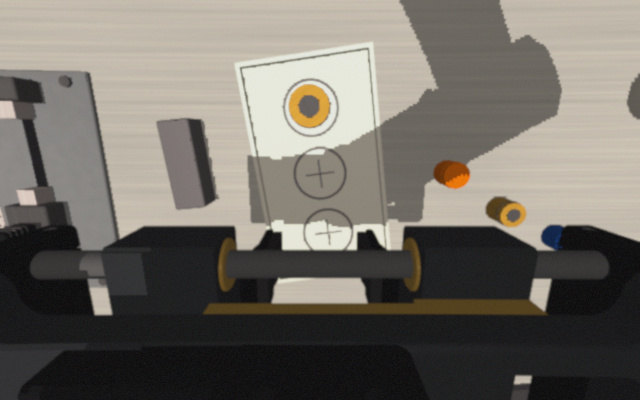

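View pics/scene1.png

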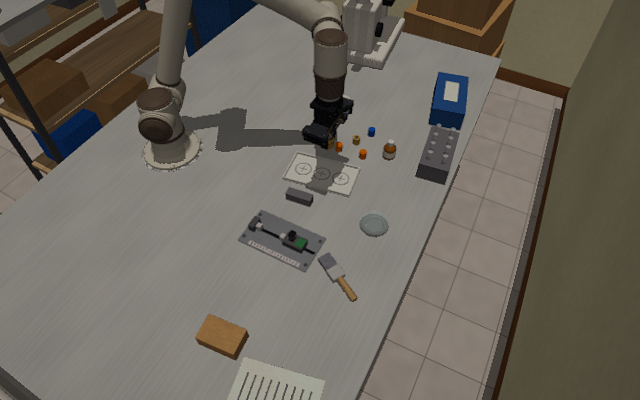

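spacer38 is concentric on ring0 and undisturbed, and the whole-scene view shows no third brass spacer. Next is spacer26 (top at px (513,215)).

servo_tool(commands="0 -0.1 0.4 0 0; 0 -0.2 0.8 0 0; 0 -0.31 0.93 0 0")

```text
clock: 27.2
tool_pos: [0.5824, 0.2352, 0.1504]
ee_rot: [180.0, 0.0, -179.8]
wrist_force: [-1.0, -0.6, -1.0]
grip_width: 0.0435
grip_force: 0.0
```

servo_tool(commands="0 -0.1 0.4 0 0; 0 -0.2 0.8 0 0; 0 -0.31 0.93 0 0; 0 -0.31 0.93 0 0; 0 -0.31 0.93 0 0")

```text
clock: 27.7
tool_pos: [0.6129, 0.325, 0.1498]
ee_rot: [-179.9, -0.1, -180.0]
wrist_force: [-0.7, -0.1, 0.1]
grip_width: 0.0434
grip_force: 0.0
```

```bash
python3 w.py w9 spacer26:0;  python3 - <<'E'
import pickle;from h import *
im=pickle.load(open('w9.pkl','rb'));brass(im,ymax=225)
# bore disc: grey inside brass top
h=cv2.cvtColor(im['color'],cv2.COLOR_RGB2HSV); m=cv2.inRange(h,(12,90,50),(28,255,255));m[225:]=0
cs,hi=cv2.findContours(m,cv2.RETR_CCOMP,cv2.CHAIN_APPROX_NONE)
for c,k in zip(cs,hi[0]):
    if k[3]>=0 and len(c)>15:
        (x,y),rr=cv2.minEnclosingCircle(c);print('bore',x,y,rr,atz(im,(x,y),.028))
cv2.imwrite('pics/w9c.png',cv2.resize(im['color'][40:240,200:460,::-1],None,fx=3,fy=3,interpolation=0))
E
```

```text
spacer26 [(0.86, [275.1, 197.0], [0.6158, 0.2763, 0.0]), (0.75, [325.5, 150.6], [0.5659, 0.3309, 0.0]), (0.62, [387.6, 179.4], [0.5962, 0.3976, 0.0]), (0.59, [268.2, 110.4], [0.526, 0.2726, 0.0]), (0.58, [87.3, 9.7], [0.4385, 0.1092, 0.0])]
27.8 [0.6132 0.3243 0.1505] [-179.9604   -0.0531  179.9609] [  41.1863   31.6187    5.659    -0.0058  -64.1063 -131.2229] [-0.1859 -0.1306 -0.0092]
cam (array([0.5462, 0.3249, 0.3117]), array([ 0.2437, -0.0021, -0.9698]))
blob [36, 0, 68, 31, 1437] ctr@28 [0.4523 0.113  0.028 ] width mm 56.5 hue [ 19. 162. 127.]
blob [249, 95, 31, 30, 700] ctr@28 [0.527  0.2735 0.028 ] width mm 28.5 hue [ 15. 233. 218.]
blob [314, 140, 27, 27, 491] ctr@28 [0.5664 0.3318 0.028 ] width mm 25.8 hue [ 18. 153. 146.]
blob [260, 188, 26, 27, 545] ctr@28 [0.6136 0.278  0.028 ] width mm 25.9 hue [ 13. 233. 133.]
bore 327.0 153.0 7.280210018157959 [0.56638918 0.33180514 0.028     ]
bore 76.0 23.0 4.123205661773682 [0.45817706 0.1170363  0.028     ]
bore 86.5 8.5 4.527792930603027 [0.4472575  0.12807514 0.028     ]
```

View pics/w9c.png

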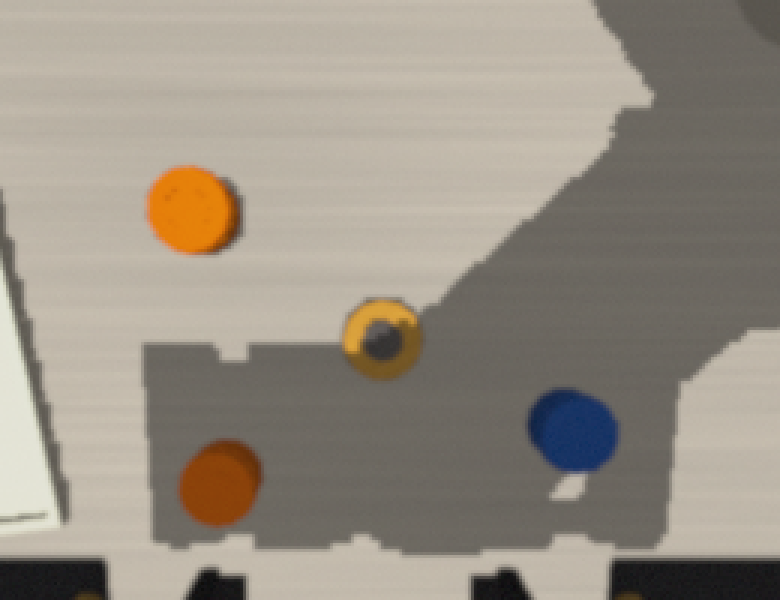

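spacer26 is at (0.5665,0.332), confirmed 26 mm; the look-alikes are clear of the finger line. Grasping it.

servo_tool(commands="0 0.25 0.04 0 0; 0 0.466 0.072 0 0; 0 0.466 0.072 0.3 0; 0 0.466 0.072 0.6 0; 0 0.466 0.072 0.9 0")

```text
clock: 28.3
tool_pos: [0.5671, 0.3316, 0.0608]
ee_rot: [179.9, 0.1, 179.9]
wrist_force: [0.4, 0.6, 1.1]
grip_width: 0.0438
grip_force: 0.0
```

servo_tool(commands="0 0 0 0.2 0; 0 0 0 0.4 0; 0 0 0 0.53 0; 0 0 0 0.54 0; 0 0 0 0.54 0")

```text
clock: 28.8
tool_pos: [0.5678, 0.3323, 0.0072]
ee_rot: [180.0, 0.0, 180.0]
wrist_force: [-0.8, -0.1, -0.7]
grip_width: 0.0433
grip_force: 0.0
```

servo_tool(commands="-1 0 0 0 0; -1 0 0 0 0; -1 0 0 0 0; -1 0 0 0 0; -1 0 0 0 0", newtons=20)

```text
clock: 29.3
tool_pos: [0.5678, 0.3329, 0.0074]
ee_rot: [180.0, 0.1, 180.0]
wrist_force: [-1.1, 0.2, 4.1]
grip_width: 0.0254
grip_force: 20.0
```

servo_tool(commands="-1 0 0 -0.1 0; -1 0 0 -0.4 0; -1 0 0 -0.8 0; -1 0 0 -1 0; -1 0 0 -1 0")

```text
clock: 29.8
tool_pos: [0.5693, 0.334, 0.1111]
ee_rot: [179.7, 0.4, -180.0]
wrist_force: [-0.1, -0.4, -0.3]
grip_width: 0.0257
grip_force: 20.0
```

servo_tool(commands="-1 0.05 -0.3 0 0; -1 0.1 -0.65 0 0; -1 0.15 -0.963 0 0")

```text
clock: 30.1
tool_pos: [0.551, 0.2346, 0.1051]
ee_rot: [-179.9, -0.2, 180.0]
wrist_force: [0.6, 0.0, -1.4]
grip_width: 0.0255
grip_force: 20.0
```

servo_tool(commands="-1 0.05 -0.35 0 0; -1 0.1 -0.7 0 0; -1 0.15 -0.963 0 0")

```text
clock: 30.4
tool_pos: [0.5358, 0.1377, 0.1053]
ee_rot: [-179.9, -0.2, 179.9]
wrist_force: [1.1, -0.2, -1.8]
grip_width: 0.0257
grip_force: 20.0
```

servo_tool(commands="-1 0.05 -0.35 0 0; -1 0.1 -0.7 0 0; -1 0.15 -0.963 0 0")

```text
clock: 30.7
tool_pos: [0.5208, 0.0416, 0.1054]
ee_rot: [-180.0, -0.2, 179.9]
wrist_force: [-0.3, 0.1, -1.3]
grip_width: 0.0254
grip_force: 20.0
```

servo_tool(commands="-1 0.05 -0.35 0 0; -1 0.1 -0.7 0 0; -1 0.15 -0.963 0 0")

```text
clock: 31.0
tool_pos: [0.5058, -0.0544, 0.1055]
ee_rot: [-180.0, -0.1, 179.9]
wrist_force: [1.1, -0.3, -1.8]
grip_width: 0.0253
grip_force: 20.0
```

servo_tool(commands="-1 0.05 -0.35 0 0; -1 0.1 -0.7 0 0; -1 0.15 -0.963 0 0; -1 0.15 -0.963 0 0; -1 0.15 -0.963 0 0")

```text
clock: 31.5
tool_pos: [0.4915, -0.1493, 0.1057]
ee_rot: [180.0, -0.1, 179.9]
wrist_force: [-0.5, 0.4, 0.1]
grip_width: 0.0255
grip_force: 20.0
```

```bash
python3 w.py w10 fixed_face:0.016;  python3 - <<'E'
import pickle;from h import *
im=pickle.load(open('w10.pkl','rb'));brass(im,ymax=250)
h=cv2.cvtColor(im['color'],cv2.COLOR_RGB2HSV)
m=cv2.inRange(h,(12,90,50),(28,255,255))[:,300:340];ys=np.where(m[150:250].any(1))[0]+150;print(ys.min(),atz(im,(320,ys.min()-.5),.1))
E
```

```text
fixed_face [(0.74, [319.1, 189.5], [0.4741, -0.1497, 0.016])]
31.6 [ 0.4921 -0.1484  0.1061] [ 179.9893   -0.0524 -179.9894] [  1.3302  18.2935 -24.0966  -0.0161 -47.6621 -91.3088] [ 0.3753  0.0973 -0.8302]
cam (array([ 0.4247, -0.1495,  0.2676]), array([ 0.2437, -0.0012, -0.9698]))
blob [595, 125, 45, 47, 1705] ctr@28 [0.4388 0.0854 0.028 ] width mm 34.4 hue [ 19. 159. 106.]
blob [297, 221, 45, 29, 1019] ctr@28 [ 0.5118 -0.1498  0.028 ] width mm 38.9 hue [ 18. 156.  99.]
blob [254, 237, 11, 13, 108] ctr@28 [ 0.5192 -0.2021  0.028 ] width mm 9.6 hue [ 19. 150.  84.]
blob [374, 237, 11, 13, 110] ctr@28 [ 0.5192 -0.0976  0.028 ] width mm 9.6 hue [ 19. 151.  83.]
221 [ 0.47647561 -0.14912084  0.1       ]
```

servo_tool(commands="-1 -0.01 0 0.3 0; -1 -0.01 0 0.6 0; -1 -0.01 0 0.8 0; -1 -0.01 0 0.9 0; -1 -0.01 0 0.915 0")

```text
clock: 32.1
tool_pos: [0.4928, -0.1482, 0.014]
ee_rot: [-180.0, -0.1, -179.9]
wrist_force: [-0.2, 0.3, -0.2]
grip_width: 0.0258
grip_force: 20.0
```

servo_tool(commands="-1 0 0 0.01 0; -1 0 0 0.015 0; -1 0 0 0.015 0")

```text
clock: 32.4
tool_pos: [0.494, -0.1489, 0.0145]
ee_rot: [-180.0, 0.1, 180.0]
wrist_force: [-0.0, -0.4, -1.2]
grip_width: 0.0256
grip_force: 20.0
```

```bash
python3 f.py
```

```text
[ 0.57  0.32 -1.25] [ 0.4938 -0.149   0.0143]
```

servo_tool(commands="-1 0 0 0.01 0; -1 0 0 0.015 0; -1 0 0 0.015 0")

```text
clock: 32.85
tool_pos: [0.4937, -0.149, 0.0133]
ee_rot: [-180.0, 0.1, -180.0]
wrist_force: [-2.0, 1.5, 6.9]
grip_width: 0.0253
grip_force: 20.0
```

```bash
python3 f.py
```

```text
[-2.3   1.13  7.62] [ 0.4937 -0.149   0.0133]
```

servo_tool(commands="0 0 0 0 0; 0 0 0 0 0; 0 0 0 0 0; 0 0 0 -0.1 0; 0 0 0 -0.3 0")

```text
clock: 33.5
tool_pos: [0.4921, -0.1489, 0.0414]
ee_rot: [180.0, -0.2, 180.0]
wrist_force: [-0.6, -0.3, 0.3]
grip_width: 0.0431
grip_force: 0.0
```

servo_tool(commands="0 0 0 -0.3 0; 0 0 0 -0.5 0; 0 -0.4 -0.01 -0.5 0; 0 -0.8 -0.01 -0.5 0; 0 -0.87 -0.01 -0.5 0")

```text
clock: 34.0
tool_pos: [0.5846, -0.1501, 0.0931]
ee_rot: [-179.9, 0.3, -180.0]
wrist_force: [-1.0, -0.0, -0.2]
grip_width: 0.0434
grip_force: 0.0
```

servo_tool(commands="0 0 0 0.2 0; 0 0 0 0.4 0; 0 0 0 0.53 0; 0 0 0 0.54 0; 0 0 0 0.54 0")

```text
clock: 34.5
tool_pos: [0.5803, -0.1501, 0.0383]
ee_rot: [-180.0, -0.0, 180.0]
wrist_force: [-0.6, -0.0, 0.2]
grip_width: 0.0433
grip_force: 0.0
```

servo_tool(commands="-1 0 0 0 0; -1 0 0 0 0; -1 0 0 0 0; -1 0 0 0 0; -1 0 0 0 0")

```text
clock: 35.0
tool_pos: [0.5806, -0.1499, 0.0385]
ee_rot: [180.0, 0.0, 180.0]
wrist_force: [-0.5, 1.0, 1.9]
grip_width: 0.0199
grip_force: 20.0
```

```bash
python3 f.py
```

```text
[-0.62  0.64  2.8 ] [ 0.5806 -0.1499  0.0385]
```

servo_tool(commands="-1 0.08 0 0 0; -1 0.16 0 0 0; -1 0.24 0 0 0; -1 0.32 0 0 0; -1 0.38 0 0 0")

```text
clock: 35.65
tool_pos: [0.5418, -0.1497, 0.0385]
ee_rot: [180.0, 0.1, 180.0]
wrist_force: [0.7, 3.0, 4.6]
grip_width: 0.02
grip_force: 20.0
```

servo_tool(commands="-1 0.01 0 0 0; -1 0.02 0 0 0; -1 0.03 0 0 0; -1 0.04 0 0 0; -1 0.06 0 0 0")

```text
clock: 36.15
tool_pos: [0.5371, -0.1497, 0.0385]
ee_rot: [180.0, 0.1, 180.0]
wrist_force: [1.3, 4.1, 6.2]
grip_width: 0.0194
grip_force: 20.0
```

```bash
python3 f.py
```

```text
[1.51 4.39 5.86] [ 0.5368 -0.1497  0.0385]
```

servo_tool(commands="-1 0.01 0 0 0; -1 0.02 0 0 0; -1 0.02 0 0 0; -1 0.02 0 0 0")

```text
clock: 36.7
tool_pos: [0.5353, -0.1497, 0.0385]
ee_rot: [180.0, 0.1, -180.0]
wrist_force: [2.0, 4.8, 6.8]
grip_width: 0.0199
grip_force: 20.0
```

```bash
python3 f.py
```

```text
[2.14 5.03 5.37] [ 0.5353 -0.1497  0.0385]
```

servo_tool(commands="-1 0.01 0 0 0; -1 0.02 0 0 0; -1 0.02 0 0 0; -1 0.02 0 0 0")

```text
clock: 37.25
tool_pos: [0.5339, -0.1496, 0.0385]
ee_rot: [180.0, 0.2, -180.0]
wrist_force: [2.1, 4.0, 5.2]
grip_width: 0.0198
grip_force: 20.0
```

```bash
python3 f.py
```

```text
[3.36 5.   5.14] [ 0.5338 -0.1496  0.0385]
```

servo_tool(commands="-1 0.01 0 0 0; -1 0.02 0 0 0; -1 0.02 0 0 0; -1 0.02 0 0 0; -1 0.02 0 0 0")

```text
clock: 37.9
tool_pos: [0.5324, -0.1496, 0.0386]
ee_rot: [180.0, 0.3, -180.0]
wrist_force: [4.4, 4.3, 4.3]
grip_width: 0.0198
grip_force: 20.0
```

```bash
python3 f.py; python3 w.py w11 jaw_face:0.016 fixed_face:0.016
python3 - <<'E'
import pickle;from h import *
im=pickle.load(open('w11.pkl','rb'));brass(im,ymax=215)
E
```

```text
[3.99 4.55 4.04] [ 0.5324 -0.1496  0.0386]
jaw_face [(0.65, [317.1, 184.1], [0.4984, -0.1514, 0.016])]
fixed_face [(0.88, [320.4, 144.3], [0.4736, -0.1493, 0.016])]
38.2 [ 0.5323 -0.1496  0.0386] [ 179.997     0.2508 -179.9877] [  1.1     26.679  -22.7391   0.0027 -40.3311 -91.0897] [3.5421 4.0032 5.1097]
cam (array([ 0.4646, -0.15  ,  0.2   ]), array([ 0.2497, -0.0009, -0.9683]))
blob [298, 146, 45, 45, 1250] ctr@28 [ 0.4866 -0.1496  0.028 ] width mm 26.4 hue [ 19. 166. 170.]
```

View pics/w11.png

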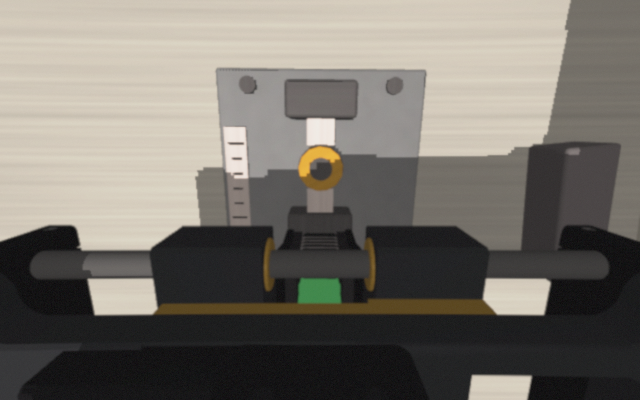

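Both jaws bear on spacer26 at (320,168), thumb force ≈4 N. I'll press 1 mm more to hold, then open and retrieve it.

servo_tool(commands="-1 0.01 0 0 0; -1 0.01 0 0 0; -1 0.01 0 0 0; -1 0.01 0 0 0; -1 0.01 0 0 0")

```text
clock: 38.7
tool_pos: [0.5316, -0.1496, 0.0386]
ee_rot: [180.0, 0.3, -180.0]
wrist_force: [4.5, 4.5, 3.9]
grip_width: 0.0199
grip_force: 20.0
```

servo_tool(commands="-1 -0.07 0 0 0; -1 -0.14 0 0 0; -1 -0.21 0 0 0; -1 -0.28 0 0 0; -1 -0.32 0 0 0")

```text
clock: 39.2
tool_pos: [0.5611, -0.1499, 0.0384]
ee_rot: [180.0, -0.1, 180.0]
wrist_force: [-1.2, 3.6, 9.0]
grip_width: 0.0199
grip_force: 20.0
```

servo_tool(commands="0 0 0 0 0; 0 0 0 0 0; 0 0 0 0 0; 0 0 0 -0.3 0; 0 0 0 -0.6 0")

```text
clock: 39.7
tool_pos: [0.5595, -0.1503, 0.097]
ee_rot: [-180.0, -0.3, 180.0]
wrist_force: [1.2, -0.4, 0.5]
grip_width: 0.0428
grip_force: 0.0
```

```bash
python3 w.py w12 jaw_face:0.016
python3 - <<'E'
import pickle;from h import *
im=pickle.load(open('w12.pkl','rb'));brass(im,ymax=205)
E
```

```text
jaw_face [(0.81, [317.1, 168.5], [0.5225, -0.1525, 0.016])]
39.8 [ 0.5635 -0.1507  0.1018] [-179.9245    0.3869 -179.9727] [  0.977   24.2969 -15.0598   0.1065 -50.2577 -91.0178] [0.9641 0.2703 0.118 ]
cam (array([ 0.4933, -0.1506,  0.2591]), array([ 0.2402, -0.0014, -0.9707]))
blob [628, 43, 12, 41, 351] ctr@28 [0.4466 0.0723 0.028 ] width mm 8.2 hue [ 19. 159.  95.]
blob [304, 105, 35, 37, 811] ctr@28 [ 0.4866 -0.1494  0.028 ] width mm 26.6 hue [ 20. 161. 222.]
```

servo_tool(commands="0 0.4 0.005 0 0; 0 0.745 0.005 0 0; 0 0.745 0.005 0 0; 0 0.745 0.005 0.2 0; 0 0.745 0.005 0.4 0")

```text
clock: 40.3
tool_pos: [0.487, -0.1497, 0.0578]
ee_rot: [-180.0, 0.1, 180.0]
wrist_force: [0.4, -0.4, -0.4]
grip_width: 0.0435
grip_force: 0.0
```

servo_tool(commands="0 0 0 0.2 0; 0 0 0 0.35 0; 0 0 0 0.44 0; 0 0 0 0.45 0; 0 0 0 0.45 0")

```text
clock: 40.8
tool_pos: [0.487, -0.1496, 0.013]
ee_rot: [-180.0, -0.0, 180.0]
wrist_force: [0.1, 0.3, -0.2]
grip_width: 0.0434
grip_force: 0.0
```

servo_tool(commands="-1 0 0 0 0; -1 0 0 0 0; -1 0 0 0 0; -1 0 0 0 0; -1 0 0 0 0")

```text
clock: 41.3
tool_pos: [0.4872, -0.1494, 0.0136]
ee_rot: [-180.0, 0.1, 180.0]
wrist_force: [-1.2, 0.6, 4.6]
grip_width: 0.0257
grip_force: 20.0
```

servo_tool(commands="-1 0 0 -0.1 0; -1 0 0 -0.4 0; -1 0 0 -0.8 0; -1 0 0 -1 0; -1 0 0 -1 0")

```text
clock: 41.8
tool_pos: [0.4887, -0.1496, 0.1167]
ee_rot: [-180.0, 0.4, -180.0]
wrist_force: [0.4, 0.7, -0.6]
grip_width: 0.0259
grip_force: 20.0
```

servo_tool(commands="-1 -0.04 0.3 0 0; -1 -0.09 0.65 0 0; -1 -0.136 0.962 0 0")

```text
clock: 42.1
tool_pos: [0.4992, -0.0524, 0.1121]
ee_rot: [-180.0, -0.2, 179.9]
wrist_force: [0.8, 0.4, -0.9]
grip_width: 0.0253
grip_force: 20.0
```

servo_tool(commands="-1 -0.04 0.35 0 0; -1 -0.09 0.7 0 0; -1 -0.136 0.962 0 0")

```text
clock: 42.4
tool_pos: [0.513, 0.0444, 0.112]
ee_rot: [-180.0, -0.2, -180.0]
wrist_force: [-0.5, -0.9, 0.0]
grip_width: 0.0255
grip_force: 20.0
```

servo_tool(commands="-1 -0.04 0.35 0 0; -1 -0.09 0.7 0 0; -1 -0.136 0.962 0 0; -1 -0.136 0.962 0 0; -1 -0.136 0.962 0 0")

```text
clock: 42.9
tool_pos: [0.5266, 0.139, 0.1118]
ee_rot: [-179.9, -0.2, -180.0]
wrist_force: [-1.2, -0.4, -1.6]
grip_width: 0.0254
grip_force: 20.0
```

```bash
python3 w.py w13 ring0:0.004
python3 - <<'E'
import pickle;from h import *
im=pickle.load(open('w13.pkl','rb'));brass(im,ymax=205)
E
```

```text
ring0 [(0.79, [311.9, 129.0], [0.4579, 0.1318, 0.004]), (0.69, [328.2, 268.8], [0.5935, 0.1476, 0.004]), (0.67, [322.2, 201.1], [0.5238, 0.1413, 0.004])]
43.0 [0.5268 0.1381 0.1123] [-179.9429   -0.1202  179.9332] [  31.7462   20.5209  -19.4298   -0.0193  -50.1816 -121.8005] [ 0.1572 -0.2478 -0.7607]
cam (array([0.46  , 0.1389, 0.2738]), array([ 0.2426, -0.0022, -0.9701]))
blob [258, 79, 49, 50, 1469] ctr@28 [0.4385 0.1088 0.028 ] width mm 38.9 hue [ 19. 173. 208.]
blob [447, 192, 40, 13, 364] ctr@28 [0.5151 0.2643 0.028 ] width mm 33.8 hue [ 13. 232. 160.]
```

spacer38 was knocked off ring0 (now ≈(0.4385,0.109)). I'll place spacer26 on ring1 first, then put spacer38 back.

servo_tool(commands="-1 -0.01 0.005 0.3 0; -1 -0.01 0.005 0.6 0; -1 -0.01 0.005 0.85 0; -1 -0.01 0.005 0.96 0; -1 -0.01 0.005 0.99 0")

```text
clock: 43.5
tool_pos: [0.5279, 0.1384, 0.0129]
ee_rot: [-179.9, -0.1, 179.9]
wrist_force: [-0.1, 0.3, -0.8]
grip_width: 0.0253
grip_force: 20.0
```

servo_tool(commands="-1 0 0 0.01 0; -1 0 0 0.02 0; -1 0 0 0.025 0; -1 0 0 0.025 0")

```text
clock: 43.9
tool_pos: [0.5291, 0.1399, 0.0124]
ee_rot: [180.0, 0.1, 180.0]
wrist_force: [0.2, -0.1, -1.1]
grip_width: 0.0252
grip_force: 20.0
```

```bash
python3 f.py
```

```text
[ 0.48  0.39 -0.58] [0.529  0.1399 0.0121]
```

servo_tool(commands="-1 0.01 -0.005 0 0; -1 0.01 -0.005 0.01 0; -1 0.01 -0.005 0.015 0; -1 0.01 -0.005 0.015 0")

```text
clock: 44.45
tool_pos: [0.528, 0.1393, 0.0116]
ee_rot: [-180.0, 0.0, -180.0]
wrist_force: [-3.7, -1.0, 8.8]
grip_width: 0.0254
grip_force: 20.0
```

```bash
python3 f.py
```

```text
[-2.63  0.12  8.69] [0.528  0.1393 0.0116]
```

servo_tool(commands="0 0 0 0 0; 0 0 0 0 0; 0 0 0 0 0; 0 0 0 -0.3 0; 0 0 0 -0.7 0")

```text
clock: 45.1
tool_pos: [0.5261, 0.1382, 0.0785]
ee_rot: [-179.8, -0.3, 180.0]
wrist_force: [0.6, 0.8, 0.8]
grip_width: 0.0432
grip_force: 0.0
```

servo_tool(commands="0 -0.1 0 -0.3 0; 0 -0.25 0 -0.6 0; 0 -0.25 0 -0.7 0; 0 -0.25 0 -0.7 0")

```text
clock: 45.5
tool_pos: [0.5532, 0.1394, 0.151]
ee_rot: [179.9, 0.1, 180.0]
wrist_force: [-0.3, 1.4, -0.1]
grip_width: 0.0435
grip_force: 0.0
```

```bash
python3 w.py w14 ring0:0.004
python3 - <<'E'
import pickle;from h import *
im=pickle.load(open('w14.pkl','rb'));brass(im,ymax=225)
cv2.imwrite('pics/w14c.png',cv2.resize(im['color'][30:260,200:460,::-1],None,fx=2.5,fy=2.5,interpolation=0))
E
```

```text
ring0 [(0.95, [321.1, 168.6], [0.5252, 0.1412, 0.004]), (0.95, [329.1, 230.2], [0.5937, 0.1502, 0.004]), (0.86, [308.3, 104.3], [0.4611, 0.1283, 0.004])]
45.6 [0.5513 0.1387 0.1484] [-179.9552   -0.1744  179.951 ] [  30.4243   20.3544  -13.5334   -0.06    -56.2853 -120.4399] [-0.6875  0.9221 -0.1731]
cam (array([0.4858, 0.1389, 0.3126]), array([ 0.2475,  0.0003, -0.9689]))
blob [265, 53, 42, 48, 1228] ctr@28 [0.4395 0.1089 0.028 ] width mm 37.7 hue [ 19. 169. 203.]
blob [432, 159, 37, 27, 715] ctr@28 [0.5256 0.2662 0.028 ] width mm 35.7 hue [ 13. 233. 157.]
blob [306, 160, 26, 28, 558] ctr@28 [0.527  0.1385 0.028 ] width mm 25.4 hue [ 19. 130. 100.]
```

View pics/w14c.png

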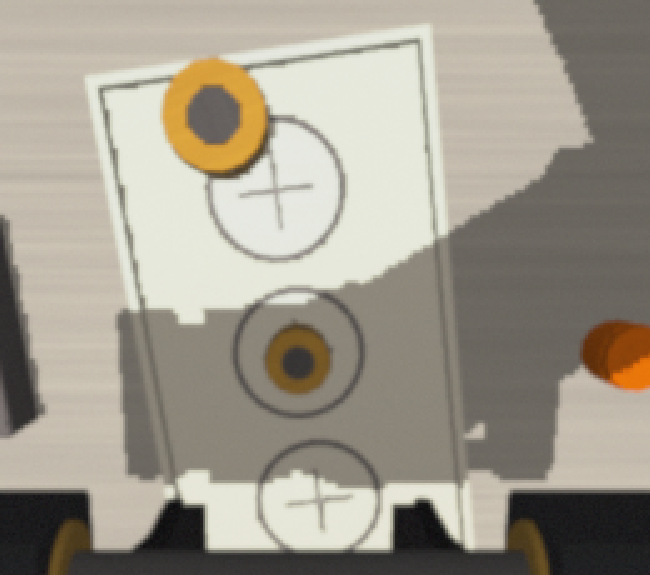

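spacer26 is centred on ring1. spacer38 stands upright near the tray's near-left corner, beside the rim. I'll regrasp it with the fingertips above the rim.

servo_tool(commands="0.2 0.4 -0.1 0 0; 0.2 0.8 -0.2 0 0; 0.2 0.9 -0.25 0 0")

```text
clock: 45.9
tool_pos: [0.4572, 0.112, 0.1476]
ee_rot: [-179.8, -0.4, 180.0]
wrist_force: [0.3, -0.0, 0.1]
grip_width: 0.0515
grip_force: 0.0
```

servo_tool(commands="0.2 0.23 -0.05 0 0; 0.2 0.23 -0.05 0.3 0; 0.2 0.23 -0.05 0.6 0; 0.2 0.23 -0.05 0.8 0; 0.2 0.23 -0.05 0.9 0")

```text
clock: 46.4
tool_pos: [0.4377, 0.108, 0.0573]
ee_rot: [-179.8, -0.3, 180.0]
wrist_force: [-0.6, 0.7, -0.4]
grip_width: 0.0522
grip_force: 0.0
```

servo_tool(commands="0.2 0 0 0.2 0; 0.2 0 0 0.35 0; 0.2 0 0 0.43 0; 0.2 0 0 0.43 0; 0.2 0 0 0.43 0")

```text
clock: 46.9
tool_pos: [0.44, 0.1093, 0.0173]
ee_rot: [180.0, 0.0, 180.0]
wrist_force: [0.2, 0.1, 0.8]
grip_width: 0.0524
grip_force: 0.0
```

servo_tool(commands="-1 0 0 0 0; -1 0 0 0 0; -1 0 0 0 0; -1 0 0 0 0; -1 0 0 0 0", newtons=20)

```text
clock: 47.4
tool_pos: [0.4401, 0.1094, 0.0176]
ee_rot: [180.0, 0.1, 180.0]
wrist_force: [-1.8, 0.7, 5.3]
grip_width: 0.0375
grip_force: 20.0
```

```bash
python3 f.py
```

```text
[-1.75  0.13  5.93] [0.4401 0.1094 0.0176]
```

servo_tool(commands="-1 0 0 -0.15 0; -1 0 0 -0.4 0; -1 -0.1 0.1 -0.4 0; -1 -0.222 0.202 -0.4 0; -1 -0.222 0.202 -0.4 0")

```text
clock: 48.05
tool_pos: [0.4638, 0.1309, 0.0565]
ee_rot: [179.9, 0.1, -180.0]
wrist_force: [-0.1, -0.7, -2.7]
grip_width: 0.0376
grip_force: 20.0
```

servo_tool(commands="-1 0 0 0.15 0; -1 0 0 0.3 0; -1 0 0 0.38 0; -1 0 0 0.39 0; -1 0 0 0.39 0")

```text
clock: 48.55
tool_pos: [0.4616, 0.1292, 0.0175]
ee_rot: [-180.0, -0.1, 180.0]
wrist_force: [0.2, -0.1, -2.6]
grip_width: 0.0374
grip_force: 20.0
```

```bash
python3 f.py
```

```text
[ 0.22  0.21 -2.34] [0.4619 0.1294 0.018 ]
```

servo_tool(commands="-1 0 0 0.01 0; -1 0 0 0.015 0; -1 0 0 0.015 0")

```text
clock: 49.0
tool_pos: [0.4621, 0.1295, 0.0168]
ee_rot: [180.0, 0.0, 180.0]
wrist_force: [-0.4, -0.3, 0.3]
grip_width: 0.0373
grip_force: 20.0
```

```bash
python3 f.py
```

```text
[-0.9   0.11  0.36] [0.4621 0.1295 0.0168]
```

servo_tool(commands="0.2 0 0 0 0; 0.2 0 0 0 0; 0.2 0 0 0 0; 0.2 0 0 -0.3 0; 0.2 0 0 -0.7 0")

```text
clock: 49.65
tool_pos: [0.4605, 0.1285, 0.0856]
ee_rot: [-179.8, -0.3, 180.0]
wrist_force: [0.9, -0.3, 0.8]
grip_width: 0.0521
grip_force: 0.0
```

servo_tool(commands="0 -0.3 0.05 -0.3 0; 0 -0.7 0.1 -0.6 0; 0 -0.9 0.1 -0.7 0; 0 -0.9 0.1 -0.7 0; 0 -0.9 0.1 -0.7 0")

```text
clock: 50.15
tool_pos: [0.551, 0.1389, 0.1557]
ee_rot: [-180.0, -0.1, 179.9]
wrist_force: [-0.8, -0.2, 0.6]
grip_width: 0.044
grip_force: 0.0
```

```bash
python3 w.py w15 ring0:0.004
python3 - <<'E'
import pickle;from h import *
im=pickle.load(open('w15.pkl','rb'));brass(im,ymax=225)
E
```

```text
ring0 [(0.95, [323.0, 171.5], [0.5261, 0.1425, 0.004]), (0.71, [328.6, 229.0], [0.591, 0.1491, 0.004])]
50.25 [0.5502 0.1388 0.1553] [-179.9339   -0.1735  179.9758] [  30.5      19.869   -13.1841   -0.0371  -57.1299 -120.5039] [ 1.0698  0.1232 -0.157 ]
cam (array([0.4843, 0.1388, 0.3175]), array([ 0.2435, -0.0016, -0.9699]))
blob [289, 84, 40, 43, 1040] ctr@28 [0.4606 0.1285 0.028 ] width mm 37.5 hue [ 19. 169. 210.]
blob [431, 160, 36, 28, 724] ctr@28 [0.525  0.2662 0.028 ] width mm 35.3 hue [ 13. 228. 159.]
blob [307, 162, 26, 27, 540] ctr@28 [0.5264 0.1388 0.028 ] width mm 25.8 hue [ 19. 130. 100.]
```

Both spacers are within about 1 mm of their rings. Next: shut the empty caliper.

servo_tool(commands="0 0 -0.35 0 0; 0 -0.02 -0.7 0 0; 0 -0.03 -0.965 0 0")

```text
clock: 50.55
tool_pos: [0.5531, 0.0415, 0.1557]
ee_rot: [-180.0, -0.1, -180.0]
wrist_force: [0.6, -0.0, 0.0]
grip_width: 0.0438
grip_force: 0.0
```

servo_tool(commands="0 0 -0.35 0 0; 0 -0.02 -0.7 0 0; 0 -0.03 -0.965 0 0")

```text
clock: 50.85
tool_pos: [0.5561, -0.0551, 0.1557]
ee_rot: [-180.0, -0.1, 180.0]
wrist_force: [0.4, 0.3, 0.9]
grip_width: 0.0434
grip_force: 0.0
```

servo_tool(commands="0 0 -0.35 0 0; 0 -0.02 -0.7 0 0; 0 -0.03 -0.965 0.2 0; 0 -0.03 -0.965 0.4 0; 0 -0.03 -0.965 0.5 0")

```text
clock: 51.35
tool_pos: [0.5582, -0.1504, 0.104]
ee_rot: [180.0, -0.3, 179.9]
wrist_force: [-0.4, 0.1, -1.0]
grip_width: 0.0434
grip_force: 0.0
```

```bash
python3 w.py w16 jaw_face:0.016 thumb_top:0.062; python3 f.py
```

```text
jaw_face [(0.67, [320.2, 167.7], [0.5214, -0.15, 0.016])]
thumb_top [(0.94, [319.5, 230.0], [0.5616, -0.1506, 0.062])]
51.5 [ 0.5601 -0.1496  0.106 ] [-179.9876   -0.1214 -179.952 ] [  1.0505  23.9455 -14.888    0.0132 -51.2881 -91.0107] [ 0.0426 -1.1629  0.9061]
cam (array([ 0.492 , -0.1508,  0.2661]), array([ 0.2406, -0.0009, -0.9706]))
[-0.13 -0.07 -0.17] [ 0.5613 -0.1495  0.1073]
```

servo_tool(commands="0 0 -0.005 0.3 0; 0 0 -0.005 0.5 0; 0 0 -0.005 0.66 0; 0 0 -0.005 0.68 0; 0 0 -0.005 0.68 0")

```text
clock: 52.15
tool_pos: [0.5614, -0.1504, 0.0392]
ee_rot: [-180.0, 0.0, -180.0]
wrist_force: [0.1, -0.0, -0.2]
grip_width: 0.0437
grip_force: 0.0
```

servo_tool(commands="-1 0 0 0 0; -1 0 0 0 0; -1 0 0 0 0; -1 0 0 0 0; -1 0 0 0 0")

```text
clock: 52.65
tool_pos: [0.5613, -0.1499, 0.0392]
ee_rot: [180.0, 0.1, 180.0]
wrist_force: [-1.2, 4.7, 2.5]
grip_width: 0.0199
grip_force: 20.0
```

servo_tool(commands="-1 0.08 0 0 0; -1 0.16 0 0 0; -1 0.24 0 0 0; -1 0.32 0 0 0; -1 0.4 0 0 0")

```text
clock: 53.15
tool_pos: [0.522, -0.1497, 0.0392]
ee_rot: [179.9, 0.2, 180.0]
wrist_force: [0.5, 7.0, 2.4]
grip_width: 0.0197
grip_force: 20.0
```

servo_tool(commands="-1 0.02 0 0 0; -1 0.04 0 0 0; -1 0.06 0 0 0; -1 0.07 0 0 0; -1 0.08 0 0 0")

```text
clock: 53.65
tool_pos: [0.5141, -0.1496, 0.0392]
ee_rot: [179.9, 0.2, 180.0]
wrist_force: [1.5, 6.6, 1.9]
grip_width: 0.0198
grip_force: 20.0
```

```bash
python3 f.py
```

```text
[0.93 6.55 2.17] [ 0.514  -0.1496  0.0392]
```

servo_tool(commands="-1 0.01 0 0 0; -1 0.02 0 0 0; -1 0.03 0 0 0; -1 0.03 0 0 0; -1 0.03 0 0 0")

```text
clock: 54.3
tool_pos: [0.5111, -0.1496, 0.0392]
ee_rot: [179.9, 0.2, 180.0]
wrist_force: [0.8, 6.0, 1.2]
grip_width: 0.0202
grip_force: 20.0
```

```bash
python3 f.py
```

```text
[0.95 7.22 2.52] [ 0.5111 -0.1496  0.0392]
```

servo_tool(commands="-1 0.01 0 0 0; -1 0.02 0 0 0; -1 0.03 0 0 0; -1 0.04 0 0 0; -1 0.04 0 0 0")

```text
clock: 54.95
tool_pos: [0.5081, -0.1496, 0.0393]
ee_rot: [179.9, 0.3, 180.0]
wrist_force: [2.6, 6.6, 0.2]
grip_width: 0.0197
grip_force: 20.0
```

```bash
python3 f.py
```

```text
[3.02 6.74 0.78] [ 0.5081 -0.1496  0.0393]
```

servo_tool(commands="-1 0.01 0 0 0; -1 0.02 0 0 0; -1 0.02 0 0 0; -1 0.02 0 0 0")

```text
clock: 55.5
tool_pos: [0.5066, -0.1496, 0.0393]
ee_rot: [179.9, 0.4, -180.0]
wrist_force: [5.1, 6.2, 0.5]
grip_width: 0.02
grip_force: 20.0
```

```bash
python3 f.py
```

```text
[3.58 6.78 0.35] [ 0.5066 -0.1496  0.0393]
```

servo_tool(commands="-1 -0.02 0 0 0; -1 -0.04 0 0 0; -1 -0.06 0 0 0; -1 -0.06 0 0 0; -1 -0.06 0 0 0")

```text
clock: 56.15
tool_pos: [0.5112, -0.1496, 0.0392]
ee_rot: [179.9, 0.2, 180.0]
wrist_force: [1.8, 6.9, 2.4]
grip_width: 0.0199
grip_force: 20.0
```

```bash
python3 f.py
```

```text
[0.66 6.84 2.23] [ 0.5111 -0.1496  0.0392]
```

servo_tool(commands="-0.4 0 0 0 0; 0 0 0 0 0; 0 0 0 0 0; 0 0 0 -0.3 0; 0 0 0 -0.7 0")

```text
clock: 56.8
tool_pos: [0.5077, -0.151, 0.1072]
ee_rot: [-180.0, -0.4, 179.9]
wrist_force: [0.6, -0.2, -0.9]
grip_width: 0.042
grip_force: 0.0
```

servo_tool(commands="0 -0.2 0 -0.4 0; 0 -0.4 0 -0.8 0; 0 -0.4 0 -1 0; 0 -0.4 0 -1 0; 0 -0.4 0 -1 0")

```text
clock: 57.3
tool_pos: [0.5491, -0.1507, 0.208]
ee_rot: [180.0, -0.0, 179.9]
wrist_force: [0.2, -0.2, -0.1]
grip_width: 0.0436
grip_force: 0.0
```

```bash
python3 w.py w17 jaw_face:0.016 fixed_face:0.016 thumb_top:0.062
python3 - <<'E'
import pickle;from h import *
im=pickle.load(open('w17.pkl','rb'));brass(im,ymax=225)
g=cv2.cvtColor(im['color'],cv2.COLOR_RGB2GRAY)
for x,row in ((.456,None),(.474,None),(.49,None)): print(x,proj(im,(x,-.1495,.025)))
print(g[100:200,int(round(proj(im,(.474,-.1495,.025))[0]))].tolist())
im=r.get_image('scene');brass(im,ymax=400)
for u in [p['uv'] for p in r.tip_of('spacer38','scene')]: print(u,atz(im,u,0).round(3))
E
```

```text
jaw_face [(0.65, [318.1, 124.5], [0.4751, -0.1524, 0.016])]
fixed_face [(0.59, [321.1, 126.0], [0.4767, -0.1489, 0.016]), (0.55, [557.0, 110.0], [0.4602, 0.1192, 0.016])]
thumb_top [(0.9, [321.5, 162.0], [0.5137, -0.1487, 0.062])]
57.5 [ 0.5488 -0.1507  0.207 ] [179.9942  -0.1824 179.9674] [  0.9462  17.3804  -8.8181  -0.0099 -63.9837 -90.9744] [-0.0016  0.0838 -0.1407]
cam (array([ 0.4822, -0.1511,  0.3698]), array([ 0.2446, -0.0007, -0.9696]))
blob [542, 92, 53, 36, 1305] ctr@28 [0.4605 0.1216 0.028 ] width mm 56.8 hue [ 19. 161. 157.]
blob [0, 155, 93, 70, 5528] ctr@28 [ 0.55   -0.4707  0.028 ] width mm 105.9 hue [ 15. 141. 160.]
blob [545, 158, 39, 24, 716] ctr@28 [0.5263 0.1311 0.028 ] width mm 43.9 hue [ 18. 145. 139.]
0.456 [320.6770044  106.58596749]
0.474 [320.65207228 123.35556327]
0.49 [320.63063043 137.87054497]
[105, 105, 104, 105, 104, 105, 104, 100, 102, 153, 213, 226, 228, 229, 229, 228, 229, 228, 229, 229, 228, 229, 228, 225, 226, 228, 229, 228, 228, 228, 228, 228, 228, 228, 228, 228, 219, 165, 110, 99, 99, 100, 100, 98, 99, 99, 100, 100, 100, 98, 91, 76, 67, 64, 50,
[... 1099 characters left out ...]
0.028 ] width mm 26.3 hue [ 22. 155.  96.]
blob [542, 167, 11, 41, 141] ctr@28 [1.2169 0.4086 0.028 ] width mm 38.0 hue [ 13. 171.  46.]
blob [508, 213, 35, 133, 620] ctr@28 [1.2147 0.0291 0.028 ] width mm 100.2 hue [ 13. 172.  45.]
blob [337, 277, 20, 25, 181] ctr@28 [ 0.7883 -0.2223  0.028 ] width mm 53.3 hue [ 17. 131. 122.]
blob [195, 314, 54, 46, 1459] ctr@28 [ 0.5695 -0.4868  0.028 ] width mm 135.5 hue [ 16. 144. 126.]
blob [496, 361, 12, 29, 134] ctr@28 [ 1.2164 -0.2608  0.028 ] width mm 29.4 hue [ 13. 176.  44.]
[362.0, 156.9] [0.616 0.276 0.   ]
[320.0, 175.6] [0.527 0.13  0.   ]
[303.4, 169.9] [0.465 0.127 0.   ]
[372.4, 135.4] [0.605 0.395 0.   ]
[339.6, 146.5] [0.524 0.286 0.   ]
```

```bash
python3 -c "
from bench import r; print(r.job_done())"
```

```text
the job is handed in; nothing more can be done
None
```

I checked spacer38 and then spacer26 in the caliper (the other two were absent) and stood them within about 1 mm of centre on ring0 and ring1. spacer38 was knocked off its ring mid-run and I put it back; the empty caliper is shut and the job is handed in.

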